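# Grease the foot pedal's hinge

### The arm

A 6-joint arm with a two-finger parallel gripper is mounted at the origin on the work surface. World frame = base frame: x ahead of the robot, y to its left, z up, the work surface at z = 0. Lengths are in m, angles in rad, forces in N, time in s.
With the tool pointing down it reaches from about 0.35 to 0.775 m from the base axis. Payload 5.5 kg.
Tool frame: the origin (TCP) lies at the very end of the fingers, on their centre line; the grasp point (between the pads) lies 19 mm behind it; x points along the fingers, y is the direction in which the jaws open and shut, and the axes are right-handed (so a half turn about x gives the same grasp; the last joint's range is limited). The gripper opens to 85 mm and grips with 20 to 120 N. Pads are 22 mm wide; open, the fingers measure 114 mm over their backs; the gripper's body (76 mm by 85 mm) begins 54 mm behind the grasp point. The pads swing forward as they close: fully open they stand 13 mm farther back than shut.
Start: joints at [1.121, 0.313, 0.046, 1.304, 0, 1.431], TCP at [0.175, 0.548, 0.231] pointing down, gripper open.
Joint ranges: [-2.76, 2.76], [-0.86, 1.69], [-1.03, 1.26], [-2.2, 2.34], [-1.47, 1.5], [-3.14, 3.14]. Speed limits (rad/s): [2.57, 2.57, 3.14, 3.14, 3.14, 3.14].

### API

Orientations are given as a unit quaternion [w, x, y, z].
In Python, from workcell import env gives the robot as it stands.
- The arm moves only by the tool drive_tool, never from a script. Its argument "plan" is a list that holds one entry, the list of rows, each a list of 7 numbers: the shift along the tool's x, y, z in cm, then the turn, a rotation vector about the tool's x, y, z in degrees, then the opening, from 0 (shut) to 1 (fully open). In form: [[[tx, ty, tz, wx, wy, wz, fingers], ...]]. A call has exactly 5 rows; each row shifts and turns the commanded pose from where the row before left it, along the tool's axes as they then stand; what a row does not reach is not made up. A row lasts 1/12 s, in which the tool goes at most 41.7 mm and 7.16 degrees, less where a joint would pass 70% of its speed; a pose out of reach is approached as far as the arm can. A call with a gripper value outside its range is refused whole. The fingers move at their own pace and stop on an object; "squeeze" is the grip in N (left out, the last holds). Time passes only in rows, so rows that do not move let the fingers close, or fill a call up. It gives the time, the measured TCP pose, the force and the opening at its end, in the units of the state.
- env.get_state(): the state, without advancing time (a new reading comes with each control period).
- env.read_camera(name): name is "side" or "top"; returns the picture (480x640x3 uint8, red, green, blue); there is no depth.
- env.camera_model(name): a dict with "camera_matrix" (3x3 intrinsics, pixels), "camera_from_world" (4x4, takes a point from world to camera coordinates). Camera axes: x right, y down, z forward; pixel columns grow to the right and rows downward; lengths in m; the calibration is good to about 2 mm. A picture is of the moment at which its call begins. camera_model takes no time and is no camera call.
- env.hand_in(): hands the job in, once; it reports no verdict.
The state is a dict: "clock": time; "joint_pos": joint angles; "qvel": joint speeds; "tau": joint torques, N m; "tcp_pos": TCP position; "orientation": TCP orientation; "wrist_force": force on the tool from outside, world axes, zero at the start; "ft_torque": the same for the moment, N m; "finger_gap": finger opening in m.
Only numpy, scipy, OpenCV 4.12 (cv2) and the standard library are available. Lean on these libraries where they do the work, as an engineer would, in place of code of your own. Each camera call takes 0.05 s, during which the arm holds its last target.

### The job

Grease the hinge of the foot pedal standing on the bench: take the cranked brush from its stand, dip its tip well down into the small open grease pot, then dab the tip gently on the bare middle of the pedal's hinge barrel. Hang the brush back level in both notches of its stand, then with the gripper press the pedal all the way down to its stop and let it spring back up. Leave the pot and everything else on the bench standing where they are.

Things in the scene. Friction and masses are not known exactly. Their poses are not given: they have to be found in the camera images.
- brush: Brush, 80 g: wooden bar handle 180 long, 12 wide, 18 high, with a steel neck cranked straight down at one end. Origin: the grip point on the bar's centre line, near its centre of mass; x along the bar to the neck (bar spans x -105 to +75), z up. Neck, ferrule (17 across) and tuft (14 across) stand at x +95; the ferrule's underside is 66 and the tip 90 below the origin.
- brush_tip (a point): Lowest point of the brush's black tuft. The tuft is springy: it gives up to 12 along the brush's z at about 0.5 to 2 N.
- brush_stand: Fixed stand: foot 150 x 85 x 10, two upright plates (8 thick, 44 wide) at x -50 and +50, each with an open notch 18 wide, floor 116 high, flaring to 45 across at 145 high. Origin on the bench under the foot's centre. The brush hangs level in both notches: its origin within 10 of x 0, at y 0, z 125, its x along the stand's x. Between the plates is room for fingers.
- grease_pot: The grease pot: small open steel cup, 64 across at the rim, tapering slightly to the foot, 55 high, wall 3, loose, about 250 g. Origin at the centre of its underside, z up. It is the tall narrow one of the two steel vessels (the other is a shallow dish).
- grease_pot_rim (a point): Centre of the pot's mouth, level with its rim (55 above the bench). The tip must go at least 15 below the rim; the inner floor is about 50 below it.
- pedal_base: Fixed steel base plate (225 x 125 x 12) of the foot pedal unit; origin under its centre on the bench; the hinge is at its +x end, the raised free end of the pedal at its -x end. z up.
- hinge_barrel: The pedal's hinge barrel: level bare steel cylinder 22 in diameter, 94 long along y, held between two ears. Origin at its centre, 50 above the bench, so its top line is 61 high; x and y as pedal_base's. The bare middle is the top line from y = -35 to +35.
- pedal_pad (a point): Where to press: middle of the top face of the pedal plate, 143 from the hinge axis and about 22 from its free edge. Moves with the pedal: 93 above the bench when up, about 56 when down at the stop. The plate is 140 x 88 with rubber ribs.
- pedal (a joint): Pedal angle: 0 up (at rest, held by its spring), 0.25 rad fully down at its stop. Pressing at the pad takes about 9 N.
- offcut_dish: Bystander: shallow open steel dish, 92 across, 22 high, with brass foil offcuts. Origin under its centre.
- caliper: Bystander: caliper lying flat, 200 long.
- micrometer: Bystander: micrometer lying flat, 115 long, 18 high.
- weight: Bystander: brass weight, 40 across, 35 high.
- wood_block: Bystander: wooden block 100 x 45 x 30.
- lidded_jar: Bystander: closed amber jar, 56 across, 60 high.
There are look-alikes about, which are no part of the job. Several things have the shape of the brush; the one meant has the colours described above. What is shaped like the grease_pot but pink or yellow is not meant.

How it is judged:
On the way, in this order (a step that is already met when the one before it is completed fails the run):
1. the brush tip is at least 15 mm below the grease pot's rim, inside the pot (z of brush_tip in the frame of grease_pot_rim between -0.06 and -0.015 m and horizontal distance between brush_tip and grease_pot_rim below 0.028 m), for 0.2 s.
2. the brush tip touches the bare middle of the hinge barrel (contact force between brush and hinge_barrel above 0.2 N and x of brush_tip in the frame of hinge_barrel between -0.016 and 0.016 m and y of brush_tip in the frame of hinge_barrel between -0.037 and 0.037 m and z of brush_tip in the frame of hinge_barrel above 0 m), for 0.2 s.
3. the brush hangs in both notches of its stand, let go (x of brush in the frame of brush_stand between -0.03 and 0.03 m and y of brush in the frame of brush_stand between -0.008 and 0.008 m and z of brush in the frame of brush_stand between 0.118 and 0.132 m and angle between brush's own z axis and vertical below 0.15 rad and contact force between the fingers and brush below 0.1 N and linear speed of brush below 0.03 m/s), for 0.3 s.
4. the gripper presses the pedal down to its stop (at least 0.22 rad) while the brush hangs in its stand (all of step 3 and value of joint pedal above 0.22 rad and contact force between any of the fingers, the arm and pedal_base above 0.5 N), for 0.1 s.
At the end, for the whole second after the job is handed in: The brush hangs still and level (within 0.15 rad) in both notches of its stand, let go, its origin within 30 mm along and 8 mm across of the stand's middle and 118 to 132 mm above the bench; the pedal is back up (below 0.03 rad); the pot stands upright within 30 mm of where it was (all of step 3 and distance of grease_pot from where it was at the start of the episode below 0.03 m and angle between grease_pot's own z axis and vertical below 0.2 rad and value of joint pedal below 0.03 rad and linear speed of grease_pot below 0.02 m/s); the robot touches nothing.
It fails at once if the dab is rough: brush pressed on the hinge barrel with over 15 N (contact force between brush and hinge_barrel above 15 N).
It fails at once if the grease pot is shifted more than 30 mm or tipped more than 0.35 rad (distance of grease_pot from where it was at the start of the episode above 0.03 m or angle between grease_pot's own z axis and vertical above 0.35 rad).
It fails at once if a bystander is moved more than 30 mm (distance of any of offcut_dish, caliper, micrometer, weight, wood_block, lidded_jar from where it was at the start of the episode above 0.03 m).
It also fails if it takes over 58 s, if anything falls off the work surface, if the arm or the gripper's body presses on something with over 40 N, if the wrist force passes 120 N, or if a joint passes its speed limit or range.

## Working session

There is one attempt and no reset: what is moved stays moved. The work goes in short steps, Python scripts to look and compute and a tool call to move; the robot and the scene stay as the last step left them, time stands still between calls to the robot, and variables do not carry over. Pictures are saved under pics/ and viewed, and the job is handed in when it is done.

Besides the shell and the picture viewer there is one more tool, called as a command line: name --argument value ..., lists and objects as JSON in quotes. drive_tool: Moves the arm, as the interface text tells. Its arguments: {"type":"object","properties":{"plan":{"type":"array","items":{"type":"array","items":{"type":"array","items":{"type":"number"}}}},"squeeze":{"type":"number"}},"required":["plan"]}

```bash
ls; mkdir -p pics; python3 - <<'E'
from workcell import env
import cv2
print(env.get_state())
for n in("side","top"):
    im=env.read_camera(n); cv2.imwrite(f"pics/{n}0.png",im[:,:,::-1]); m=env.camera_model(n); print(n,m)
E
```

```text
pics
{'clock': 0.0, 'joint_pos': array([1.12141391e+00, 3.14006009e-01, 4.49521677e-02, 1.30356801e+00,
       6.60787728e-06, 1.43121286e+00]), 'qvel': array([ 0.00054417, -0.00213738,  0.00044889, -0.00116472,  0.00052611,
       -0.00032052]), 'tau': array([ 1.09909910e-03, -4.80632472e+01,  2.98530650e+01,  1.95265812e-02,
        8.81304527e-05,  1.67704997e-05]), 'tcp_pos': array([0.17507311, 0.54716377, 0.2303947 ]), 'orientation': array([ 0.69845077,  0.10847598,  0.6988299 , -0.1097099 ]), 'wrist_force': array([-0.02460156, -0.22082141, -0.66264584]), 'ft_torque': array([0.03782178, 0.01400978, 0.00672867]), 'finger_gap': 0.0851459446899956}
side {'camera_matrix': array([[466.51060298,   0.        , 316.53062909],
       [  0.        , 466.51060298, 238.00209773],
       [  0.        ,   0.        ,   1.        ]]), 'camera_from_world': array([[-0.98871778, -0.14883327, -0.01690558,  0.52744471],
       [-0.09675848,  0.72074637, -0.68641275,  0.13535325],
       [ 0.1143457 , -0.67703274, -0.72701564,  0.86742671],
       [ 0.        ,  0.        ,  0.        ,  1.        ]])}
top {'camera_matrix': array([[448.31138965,   0.        , 320.4834567 ],
       [  0.        , 448.31138965, 239.66039382],
       [  0.        ,   0.        ,   1.        ]]), 'camera_from_world': array([[ 0.0113894 , -0.99985744, -0.01246503, -0.00207003],
       [-0.99493865, -0.01008698, -0.09997667,  0.53658968],
       [ 0.09983668,  0.01354062, -0.9949117 ,  1.1315604 ],
       [ 0.        ,  0.        ,  0.        ,  1.        ]])}
```

View pics/side0.png

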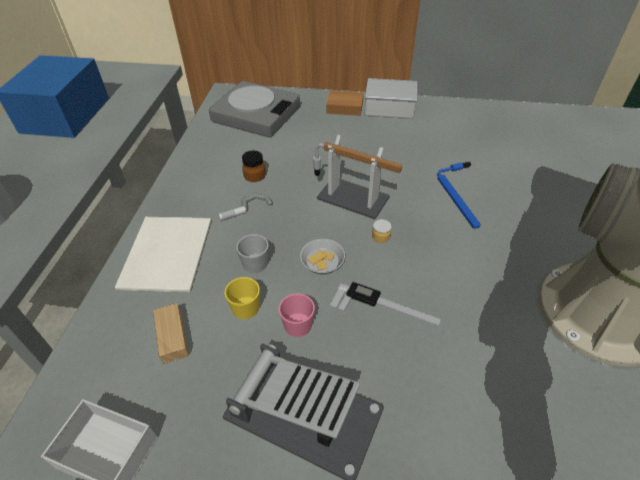

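View pics/top0.png

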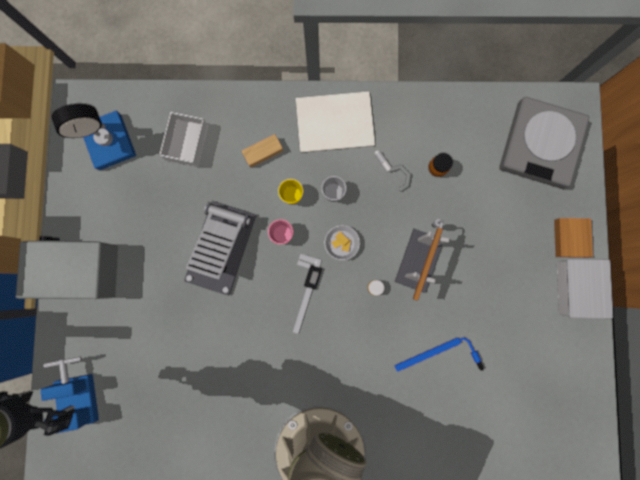

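```bash
cat > h.py <<'E'
import numpy as np,cv2
from workcell import env
def mdl(n):
    m=env.camera_model(n);return m["camera_matrix"],m["camera_from_world"]
def ray(n,u,v):
    K,T=mdl(n);d=T[:3,:3].T@np.linalg.inv(K)@[u,v,1];o=-T[:3,:3].T@T[:3,3];return o,d
def plane(n,u,v,z):
    o,d=ray(n,u,v);return o+d*(z-o[2])/d[2]
def two(a,b):  # side px, top px
    o1,d1=ray("side",*a);o2,d2=ray("top",*b)
    A=np.stack([d1,-d2],1);s=np.linalg.lstsq(A,o2-o1,rcond=None)[0]
    p,q=o1+d1*s[0],o2+d2*s[1];return (p+q)/2,np.linalg.norm(p-q)
def proj(n,p):
    K,T=mdl(n);c=K@(T[:3,:3]@p+T[:3,3]);return c[:2]/c[2]
E
python3 - <<'E'
import cv2
t=cv2.imread("pics/top0.png");s=cv2.imread("pics/side0.png")
def crop(im,x,y,w,h,f,n):cv2.imwrite(n,cv2.resize(im[y:y+h,x:x+w],None,fx=f,fy=f,interpolation=cv2.INTER_CUBIC))
crop(t,385,205,100,100,6,"pics/c1.png")
crop(s,300,125,120,100,6,"pics/c2.png")
crop(t,175,165,200,140,4,"pics/c3.png")
crop(s,215,220,180,260,2.3,"pics/c4.png")
E
```

```text
(no output)
```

View pics/c1.png

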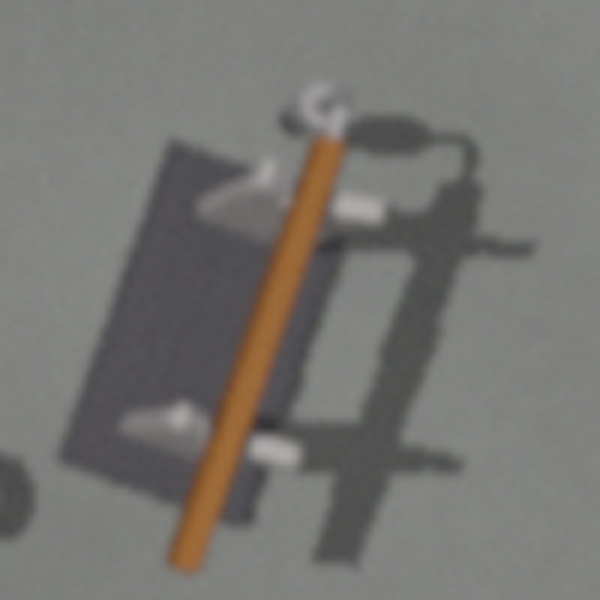

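View pics/c2.png

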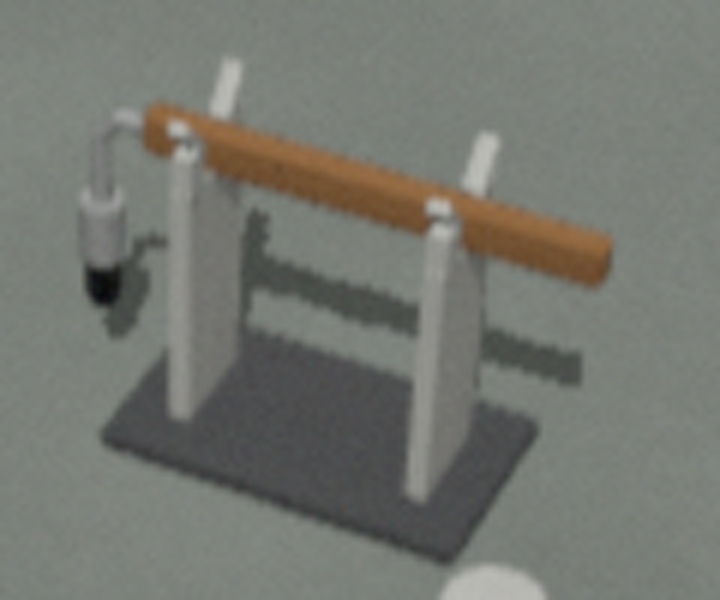

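View pics/c3.png

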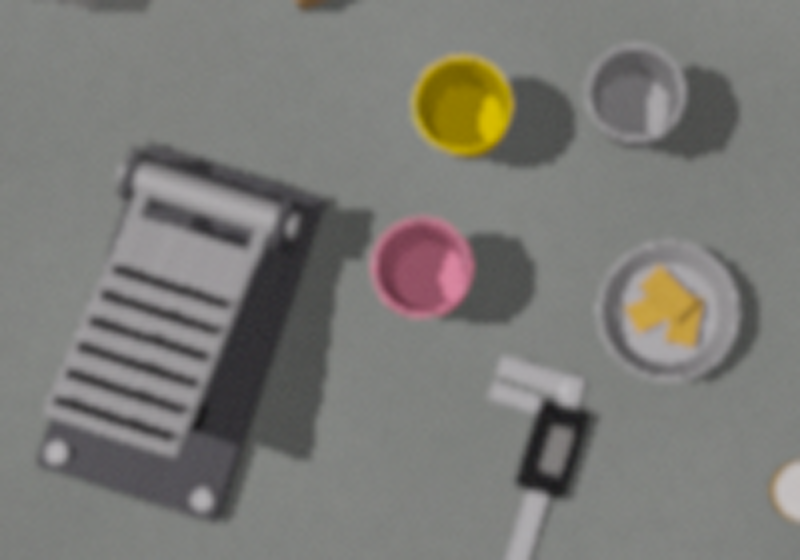

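View pics/c4.png

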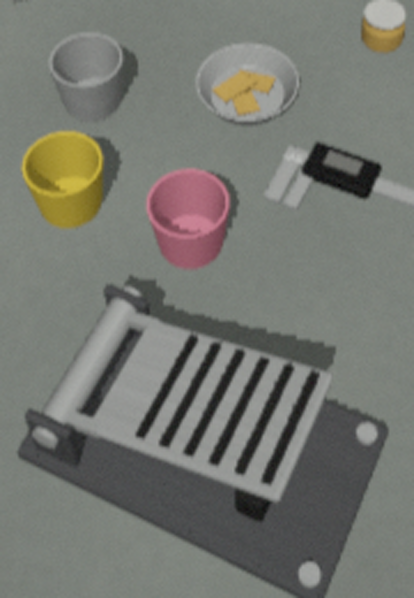

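Candidates. Brush: wooden-bar tool on the stand (top 430,262), blue cranked tool (430,355), silver hook (395,170). The choice is the wooden bar with steel neck and black tuft. Pot: grey (334,188), yellow (291,191), pink (281,232), shallow dish (342,243). The choice is the grey tall one. The crops confirm both. Measuring next.

```bash
python3 - <<'E'
from h import *
np.set_printoptions(precision=4,suppress=True)
t=cv2.imread("pics/top0.png");s=cv2.imread("pics/side0.png")
def bar(im,box):
    x,y,w,h=box;hsv=cv2.cvtColor(im,cv2.COLOR_BGR2HSV);m=((hsv[...,0]>5)&(hsv[...,0]<22)&(hsv[...,1]>110)).astype(np.uint8)
    k=np.zeros_like(m);k[y:y+h,x:x+w]=m[y:y+h,x:x+w]
    n,l,st,_=cv2.connectedComponentsWithStats(k);i=1+st[1:,4].argmax();p=np.argwhere(l==i)[:,::-1].astype(np.float32)
    return p
p=bar(t,(400,205,70,110));r=cv2.minAreaRect(p);b=cv2.boxPoints(r);print(r,b)
c=b.mean(0);b=b[np.argsort(b[:,1])];far=b[:2].mean(0);near=b[2:].mean(0)
F=plane("top",*far,.134);N=plane("top",*near,.134);print("bar far",F,"near",N,np.linalg.norm(F-N))
ax=(F-N)/np.linalg.norm(F-N);print("brush yaw",np.degrees(np.arctan2(ax[1],ax[0])),"origin est from near",N+ax*.105,"from far",F-ax*.075)
p=bar(s,(310,130,100,50));r=cv2.minAreaRect(p);print("side",r,cv2.boxPoints(r))
# stand foot: dark corners from crop (z=.010)
for q in [(173,142),(62,460),(250,525)]:print("foot",plane("top",385+q[0]/6,205+q[1]/6,.01))
# foot from side crop
for q in [(103,437),(450,562),(537,428)]:print("footS",plane("side",300+q[0]/6,125+q[1]/6,.01))
# pot
print("pot top",plane("top",175+636/4,165+93/4,.055))
print("pot side",plane("side",215+87/2.3,220+62/2.3,.055))
for q in [(428,267)]:print("pink",plane("top",175+423/4,165+268/4,.055))
print("yellow",plane("top",175+463/4,165+105/4,.055))
# barrel ends top line top view
for q in [(137,178),(280,218)]:print("barrel",plane("top",175+q[0]/4,165+q[1]/4,.059))
for q in [(117,305),(57,410)]:print("barrelS",plane("side",215+q[0]/2.3,220+q[1]/2.3,.059))
# pad plate free edge corners
for q in [(48,412),(182,452)]:print("edge",plane("top",175+q[0]/4,165+q[1]/4,.0975))
for q in [(57,453),(202,498)]:print("boltT",plane("top",175+q[0]/4,165+q[1]/4,.012))
E
```

```text
((427.4468688964844, 263.6540832519531), (5.900431156158447, 74.94525909423828), 19.025604248046875) [[412.4421 298.118 ]
 [436.8735 227.2667]
 [442.4517 229.1902]
 [418.0202 300.0414]]
bar far [ 0.5556 -0.2766  0.134 ] near [ 0.3903 -0.2179  0.134 ] 0.17538541593692
brush yaw -19.54161197106146 origin est from near [ 0.4892 -0.253   0.134 ] from far [ 0.4849 -0.2515  0.134 ]
side ((362.2890319824219, 157.03671264648438), (79.69114685058594, 8.141524314880371), 16.69924545288086) [[322.9542 149.4863]
 [325.2936 141.6881]
 [401.6239 164.5872]
 [399.2844 172.3853]]
foot [ 0.5697 -0.2405  0.01  ]
foot [ 0.4308 -0.1913  0.01  ]
foot [ 0.4039 -0.272   0.01  ]
footS [ 0.5666 -0.2314  0.01  ]
footS [ 0.4297 -0.1799  0.01  ]
footS [ 0.4012 -0.2584  0.01  ]
pot top [ 0.6658 -0.0296  0.055 ]
pot side [ 0.6626 -0.022   0.055 ]
pink [0.5522 0.104  0.055 ]
yellow [0.6571 0.0806 0.055 ]
barrel [0.6074 0.2864 0.059 ]
barrel [0.5827 0.1947 0.059 ]
barrelS [0.5846 0.2037 0.059 ]
barrelS [0.6064 0.2842 0.059 ]
edge [0.4573 0.3249 0.0975]
edge [0.4341 0.2428 0.0975]
boltT [0.4336 0.3446 0.012 ]
boltT [0.4056 0.2489 0.012 ]
```

```bash
cat >> h.py <<'E'
from scipy.spatial.transform import Rotation as R
def rot(q): return R.from_quat(q,scalar_first=True)
def go(tgt,yaw):  # total move in tool axes (cm) after turning so that tool z has world heading yaw deg, tool x down
    s=env.get_state();r=rot(s["orientation"]);z=np.array([np.cos(np.radians(yaw)),np.sin(np.radians(yaw)),0]);x=np.array([0,0,-1.])
    G=np.stack([x,np.cross(z,x),z],1)
    rv=(r.inv()*R.from_matrix(G)).as_rotvec(degrees=True)
    d=np.asarray(tgt)-s["tcp_pos"]
    print("t",s["clock"],"tcp",s["tcp_pos"].round(4),"F",s["wrist_force"].round(1),"gap",round(s["finger_gap"],4),"turn",rv.round(2),"cm after turn",(100*G.T@d).round(2),"cm now",(100*r.inv().apply(d)).round(2))
E
python3 - <<'E'
from h import *
go([.487,-.252,.25],-19.5);go([.487,-.252,.25],160.5)
s=env.get_state();print(rot(s["orientation"]).as_matrix().round(3),s["joint_pos"].round(2))
print("bar ends 2view",two((324.1,145.6),(439.7,228.2)),two((400.5,168.5),(415.2,299.1)))
E
```

```text
t 0.1 tcp [0.1751 0.5472 0.2305] F [ 0.   0.5 -0.1] gap 0.0854 turn [ 1.75 -0.01  0.09] cm after turn [ -1.95 -64.93  56.08] cm now [ -1.85 -66.61  54.07]
t 0.1 tcp [0.1751 0.5472 0.2305] F [ 0.   0.5 -0.1] gap 0.0854 turn [-1.7825e+02 -1.5000e-01 -2.0000e-02] cm after turn [ -1.95  64.93 -56.08] cm now [ -1.85 -66.61  54.07]
[[-0.001  0.305  0.952]
 [-0.001  0.952 -0.305]
 [-1.    -0.002 -0.   ]] [1.12 0.31 0.05 1.3  0.   1.43]
bar ends 2view (array([ 0.55679964, -0.27951106,  0.12278633]), np.float64(0.0005603637127199867)) (array([ 0.38874546, -0.22007378,  0.12240537]), np.float64(0.002306399334160434))
```

drive_tool --plan '[[[-0.4,-2.6,2.9,1.75,0,0,1],[-0.4,-2.7,2.9,0,0,0,1],[-0.4,-2.7,2.9,0,0,0,1],[-0.4,-2.7,2.9,0,0,0,1],[-0.4,-2.7,2.9,0,0,0,1]]]' --squeeze 40

```text
clock: 0.52
tcp_pos: [0.2684, 0.3718, 0.251]
orientation: [0.697, 0.119, 0.697, -0.12]
wrist_force: [1.1, 0.4, -0.3]
finger_gap: 0.0855
```

drive_tool --plan '[[[0,-2.8,2.8,0,0,0,1],[0,-2.8,2.8,0,0,0,1],[0,-2.8,2.8,0,0,0,1],[0,-2.8,2.8,0,0,0,1],[0,-2.8,2.8,0,0,0,1]]]'

```text
clock: 0.93
tcp_pos: [0.3536, 0.193, 0.2512]
orientation: [0.697, 0.12, 0.697, -0.12]
wrist_force: [0.7, 0.3, 0.2]
finger_gap: 0.0855
```

```bash
python3 - <<'E'
from h import *
go([.487,-.252,.25],-19.5)
E
```

```text
t 0.9333 tcp [0.3536 0.193  0.2512] F [0.7 0.3 0.2] gap 0.0855 turn [ 0.02 -0.   -0.  ] cm after turn [  0.12 -37.49  27.43] cm now [  0.12 -37.5   27.41]
```

drive_tool --plan '[[[0,-3.2,2.4,0,0,0,1],[0,-3.2,2.4,0,0,0,1],[0,-3.2,2.4,0,0,0,1],[0,-3.2,2.4,0,0,0,1],[0,-3.2,2.4,0,0,0,1]]]'

```text
clock: 1.35
tcp_pos: [0.4131, 0.002, 0.2512]
orientation: [0.697, 0.12, 0.697, -0.12]
wrist_force: [0.6, 1.6, -0.4]
finger_gap: 0.0856
```

drive_tool --plan '[[[0,-3.2,2.4,0,0,0,1],[0,-3.2,2.4,0,0,0,1],[0,-3.2,2.4,0,0,0,1],[0,-3.2,2.4,0,0,0,1],[0,-3.2,2.4,0,0,0,1]]]'

```text
clock: 1.77
tcp_pos: [0.4728, -0.1889, 0.2509]
orientation: [0.697, 0.12, 0.697, -0.12]
wrist_force: [0.0, 0.4, 0.4]
finger_gap: 0.0854
```

drive_tool --plan '[[[0,-3.0,2.0,0,0,0,1],[0,-2.5,1.4,0,0,0,1],[0,0,0,0,0,0,1],[0,0,0,0,0,0,1],[0,0,0,0,0,0,1]]]'

```text
clock: 2.18
tcp_pos: [0.4861, -0.2496, 0.2507]
orientation: [0.696, 0.12, 0.697, -0.119]
wrist_force: [0.4, 0.1, 0.3]
finger_gap: 0.0856
```

```bash
python3 - <<'E'
from h import *
go([.487,-.252,.106],-19.5)
for n in("side","top"):
    im=env.read_camera(n)[:,:,::-1]; cv2.imwrite(f"pics/{n}1.png",im)
    p=env.get_state()["tcp_pos"];u=proj(n,p);print(n,u)
    x,y=[int(v) for v in u];x0,y0=max(x-70,0),max(y-60,0);print(x0,y0)
    c=np.ascontiguousarray(im[y0:y0+120,x0:x0+140]);cv2.imwrite(f"pics/{n}1c.png",cv2.resize(c,None,fx=5,fy=5,interpolation=cv2.INTER_CUBIC))
E
```

```text
t 2.1833 tcp [ 0.4861 -0.2496  0.2507] F [0.4 0.1 0.3] gap 0.0856 turn [-0.02 -0.1  -0.05] cm after turn [14.47 -0.2   0.17] cm now [14.47 -0.21  0.19]
side [357.36593613 102.81053789]
287 42
top [440.98913413 254.24426531]
370 194
```

View pics/side1c.png

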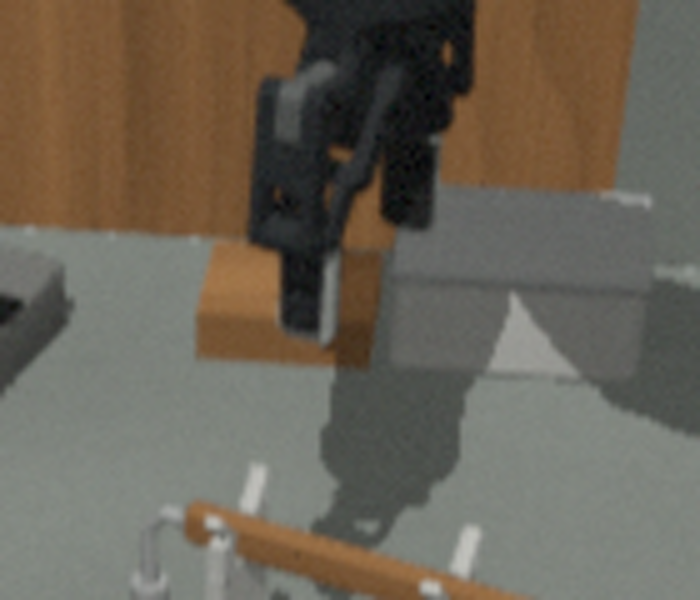

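View pics/top1c.png

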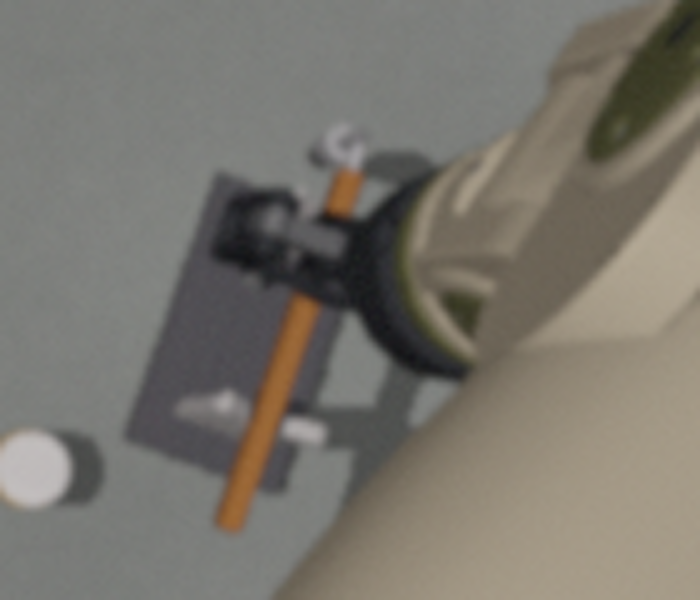

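```bash
python3 - <<'E'
from h import *
s=env.get_state();p=s["tcp_pos"];M=rot(s["orientation"]).as_matrix()
for back in (0.013,):
  for off in (.0428,.0428+.0145):
    for zz in(-.011,.011):
      print(off,zz,proj("side",p+M@[-back,off,zz]), (proj("side",p+M@[-back,off,zz])-[287,42])*5)
for a,b in(((324.1,145.6),(400.5,168.5)),):
    F,N=plane("side",*a,.125),plane("side",*b,.125);print(F,N,(F+N)/2+.015*(F-N)/np.linalg.norm(F-N))
E
```

```text
0.0428 -0.011 [353.43573977 108.72161247] [332.17869884 333.60806235]
0.0428 0.011 [342.79889806 105.93613401] [278.9944903  319.68067005]
0.0573 -0.011 [350.12326295 112.49673442] [315.61631476 352.48367212]
0.0573 0.011 [339.407728   109.65142575] [262.03863999 338.25712877]
[ 0.55607575 -0.27640637  0.125     ] [ 0.38779515 -0.21670016  0.125     ] [ 0.48607203 -0.25156894  0.125     ]
```

drive_tool --plan '[[[3,-0.2,0.1,0,0,0,1],[3,0,0,0,0,0,1],[3,0,0,0,0,0,1],[3,0,0,0,0,0,1],[2,0,0,0,0,0,1]]]'

```text
clock: 2.7
tcp_pos: [0.4858, -0.25, 0.109]
orientation: [0.696, 0.119, 0.698, -0.119]
wrist_force: [-1.4, 0.4, 0.0]
finger_gap: 0.0856
```

drive_tool --plan '[[[0.5,0,0,0,0,0,1],[0,0,0,0,0,0,0.6],[0,0,0,0,0,0,0.4],[0,0,0,0,0,0,0.3],[0,0,0,0,0,0,0.3]]]'

```text
clock: 3.12
tcp_pos: [0.4881, -0.253, 0.1083]
orientation: [0.698, 0.119, 0.696, -0.12]
wrist_force: [-0.8, -0.3, -0.3]
finger_gap: 0.0386
```

```bash
python3 - <<'E'
from h import *
go([.487,-.252,.106],-19.5)
for n in("side",):
    im=env.read_camera(n)[:,:,::-1]
    x0,y0=290,90
    c=np.ascontiguousarray(im[y0:y0+120,x0:x0+140]);cv2.imwrite(f"pics/{n}2c.png",cv2.resize(c,None,fx=5,fy=5,interpolation=cv2.INTER_CUBIC))
E
```

```text
t 3.1167 tcp [ 0.4881 -0.253   0.1083] F [-0.8 -0.3 -0.3] gap 0.0386 turn [0.02 0.2  0.05] cm after turn [ 0.23  0.05 -0.14] cm now [ 0.23  0.05 -0.14]
```

View pics/side2c.png

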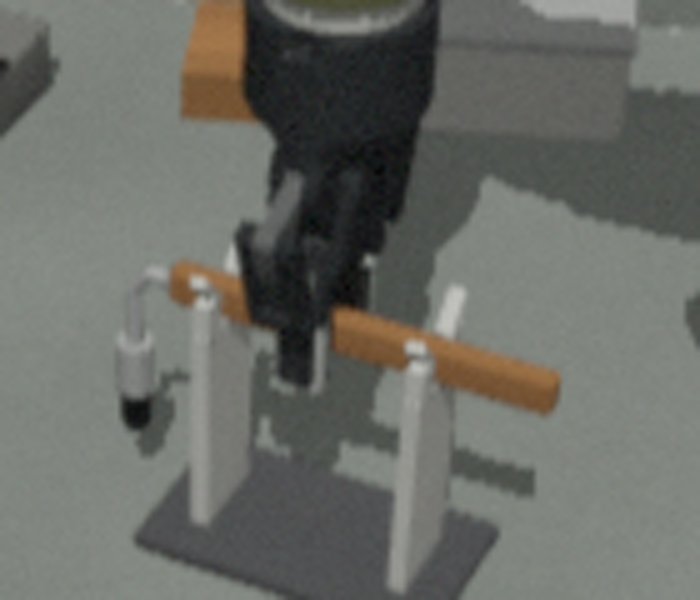

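drive_tool --plan '[[[0.2,0,0,0,0,0,0.2],[0,0,0,0,0,0,0.1],[0,0,0,0,0,0,0],[0,0,0,0,0,0,0],[0,0,0,0,0,0,0]]]' --squeeze 60

```text
clock: 3.58
tcp_pos: [0.4874, -0.2527, 0.105]
orientation: [0.697, 0.12, 0.696, -0.12]
wrist_force: [0.2, -0.3, 4.9]
finger_gap: 0.0113
```

drive_tool --plan '[[[0,0,0,0,0,0,0],[0,0,0,0,0,0,0],[0,0,0,0,0,0,0],[-0.5,0,0,0,0,0,0],[-0.5,0,0,0,0,0,0]]]'

```text
clock: 4.0
tcp_pos: [0.4862, -0.2519, 0.1138]
orientation: [0.696, 0.12, 0.698, -0.119]
wrist_force: [-0.2, -0.1, -0.3]
finger_gap: 0.0108
```

drive_tool --plan '[[[-1,0,0,0,0,0,0],[-2,0,0,0,0,0,0],[-3,0,0,0,0,0,0],[-3,0,0,0,0,0,0],[-2,0,0,0,0,0,0]]]'

```text
clock: 4.42
tcp_pos: [0.4873, -0.2526, 0.2276]
orientation: [0.698, 0.119, 0.696, -0.12]
wrist_force: [1.8, 0.2, -0.2]
finger_gap: 0.0108
```

```bash
python3 - <<'E'
from h import *
go([.574,.006,.22],-19.5)
for n in("side","top"):
    im=env.read_camera(n)[:,:,::-1];cv2.imwrite(f"pics/{n}3.png",im)
    x0,y0=(290,60) if n=="side" else (380,180)
    c=np.ascontiguousarray(im[y0:y0+120,x0:x0+140]);cv2.imwrite(f"pics/{n}3c.png",cv2.resize(c,None,fx=5,fy=5,interpolation=cv2.INTER_CUBIC))
E
```

```text
t 4.4167 tcp [ 0.4873 -0.2526  0.2276] F [ 1.8  0.2 -0.2] gap 0.0108 turn [0.   0.13 0.03] cm after turn [ 0.76 27.27 -0.46] cm now [ 0.74 27.27 -0.46]
```

View pics/side3c.png

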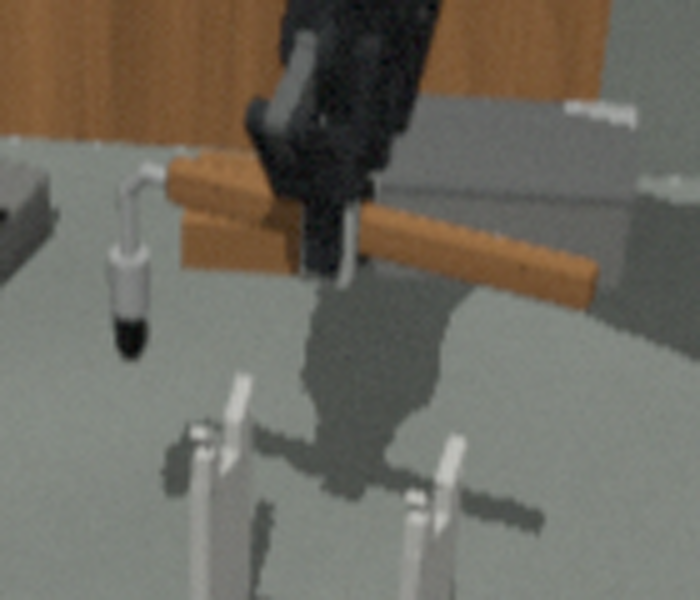

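View pics/top3c.png

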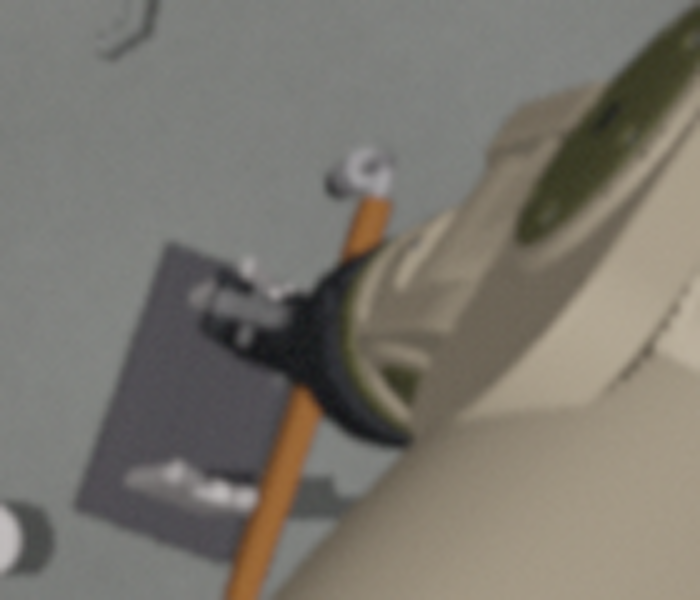

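```bash
python3 - <<'E'
from h import *
s=env.get_state();p=s["tcp_pos"];M=rot(s["orientation"]).as_matrix()
t=p+M@[-.0195+.09,0,.095];print("tip",t,(proj("side",t)-[290,60])*5)
t2=p+M@[-.0195,0,.075+.0];print((proj("side",t2)-[290,60])*5)
# pot crops
for n,x,y in(("side",225,225),("top",305,160)):
    im=cv2.imread(f"pics/{n}0.png")[y:y+60,x:x+60];cv2.imwrite(f"pics/p_{n}.png",cv2.resize(im,None,fx=9,fy=9,interpolation=cv2.INTER_CUBIC))
E
```

```text
tip [ 0.57870744 -0.28559136  0.15920813] [121.30501344 346.17563375]
[161.71133589 168.35817082]
```

View pics/p_side.png

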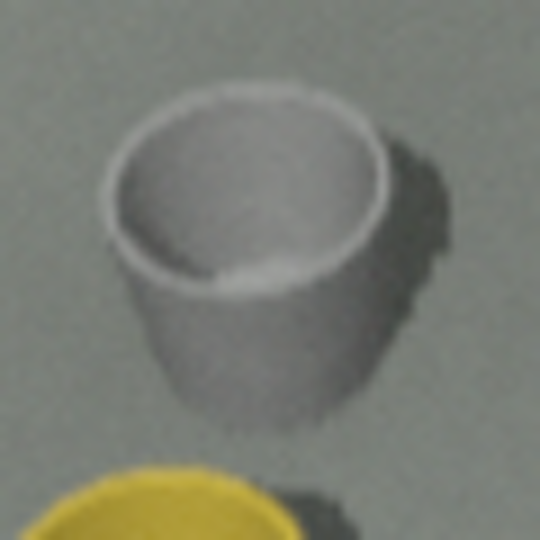

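View pics/p_top.png

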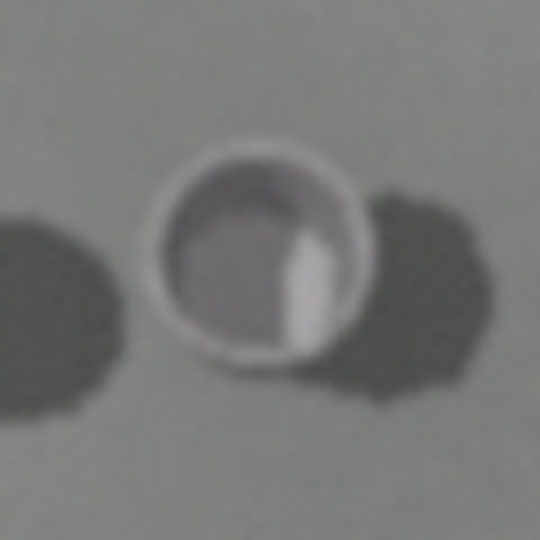

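```bash
python3 - <<'E'
from h import *
print(plane("side",251.8,245.6,.055),plane("top",333.8,187.6,.055),two((251.8,245.6),(333.8,187.6)))
# check: side view silhouettes: bottom of pot
print(proj("side",np.array([.664,-.026,.055])),proj("top",np.array([.664,-.026,.055])))
E
```

```text
[ 0.66552837 -0.02526652  0.055     ] [ 0.66750472 -0.0291113   0.055     ] (array([ 0.66779255, -0.02927246,  0.05046607]), np.float64(0.0013928951161117542))
[252.64336659 245.40446865] [332.56754031 188.94160506]
```

drive_tool --plan '[[[0,1.5,0,0,0,0,0],[0,3,0,0,0,0,0],[0,3.7,0,0,0,0,0],[0,3.7,0,0,0,0,0],[0,3.7,0,0,0,0,0]]]'

```text
clock: 4.93
tcp_pos: [0.5386, -0.1039, 0.2234]
orientation: [0.696, 0.12, 0.697, -0.12]
wrist_force: [0.8, 0.4, -1.5]
finger_gap: 0.0111
```

drive_tool --plan '[[[0,3.7,0,0,0,0,0],[0,3.5,0,0,0,0,0],[0,3,0,0,0,0,0],[0,1.4,0,0,0,0,0],[0,0,0,0,0,0,0]]]'

```text
clock: 5.35
tcp_pos: [0.5778, 0.007, 0.2233]
orientation: [0.697, 0.118, 0.698, -0.118]
wrist_force: [0.5, 0.1, -1.6]
finger_gap: 0.0106
```

```bash
python3 - <<'E'
from h import *
go([.578,.004,.095],-19.5)
s=env.get_state();p=s["tcp_pos"];M=rot(s["orientation"]).as_matrix()
t=p+M@[-.0195+.09,0,.095];print("tip",t,proj("side",t),proj("top",t))
for n in("side","top"):
    im=env.read_camera(n)[:,:,::-1];cv2.imwrite(f"pics/{n}4.png",im)
    x0,y0=(200,150) if n=="side" else (280,130)
    c=np.ascontiguousarray(im[y0:y0+120,x0:x0+140]);cv2.imwrite(f"pics/{n}4c.png",cv2.resize(c,None,fx=5,fy=5,interpolation=cv2.INTER_CUBIC))
E
```

```text
t 5.35 tcp [0.5778 0.007  0.2233] F [ 0.5  0.1 -1.6] gap 0.0106 turn [ 0.24 -0.09 -0.02] cm after turn [12.83 -0.28  0.12] cm now [12.83 -0.28  0.14]
tip [ 0.66738605 -0.02426942  0.15264365] [244.35621035 209.71542261] [332.43892603 178.61321507]
```

View pics/side4c.png

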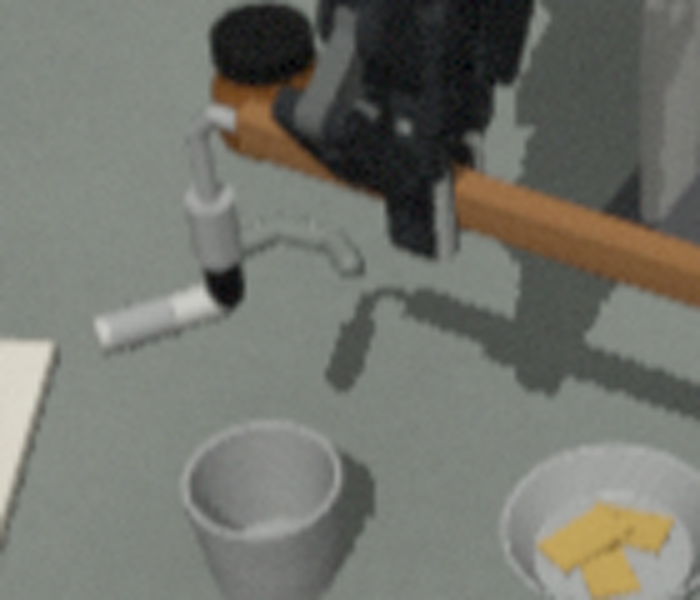

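View pics/top4c.png

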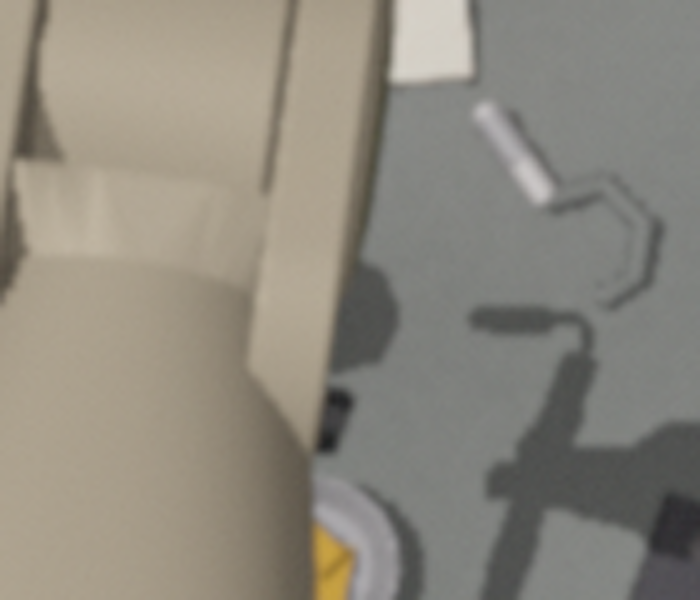

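drive_tool --plan '[[[1.5,-0.2,0,0,0,0,0],[2.5,0,0,0,0,0,0],[2.5,0,0,0,0,0,0],[1.5,0,0,0,0,0,0],[0.5,0,0,0,0,0,0]]]'

```text
clock: 5.87
tcp_pos: [0.5745, 0.0006, 0.1361]
orientation: [0.695, 0.12, 0.699, -0.121]
wrist_force: [0.2, 0.9, -1.4]
finger_gap: 0.0109
```

```bash
python3 - <<'E'
from h import *
go([.578,.005,.0945],-19.5)
s=env.get_state();p=s["tcp_pos"];M=rot(s["orientation"]).as_matrix()
t=p+M@[-.0195+.09,0,.0935];print("tip",t,proj("side",t))
for n in("side",):
    im=env.read_camera(n)[:,:,::-1];cv2.imwrite(f"pics/{n}5.png",im)
    x0,y0=(200,170)
    c=np.ascontiguousarray(im[y0:y0+120,x0:x0+140]);cv2.imwrite(f"pics/{n}5c.png",cv2.resize(c,None,fx=5,fy=5,interpolation=cv2.INTER_CUBIC))
E
```

```text
t 5.8667 tcp [0.5745 0.0006 0.1361] F [ 0.2  0.9 -1.4] gap 0.0109 turn [-0.14 -0.31  0.09] cm after turn [4.16 0.53 0.18] cm now [4.16 0.54 0.2 ]
tip [ 0.66215222 -0.03081218  0.06511226] [253.55058262 240.2325758 ]
```

View pics/side5c.png

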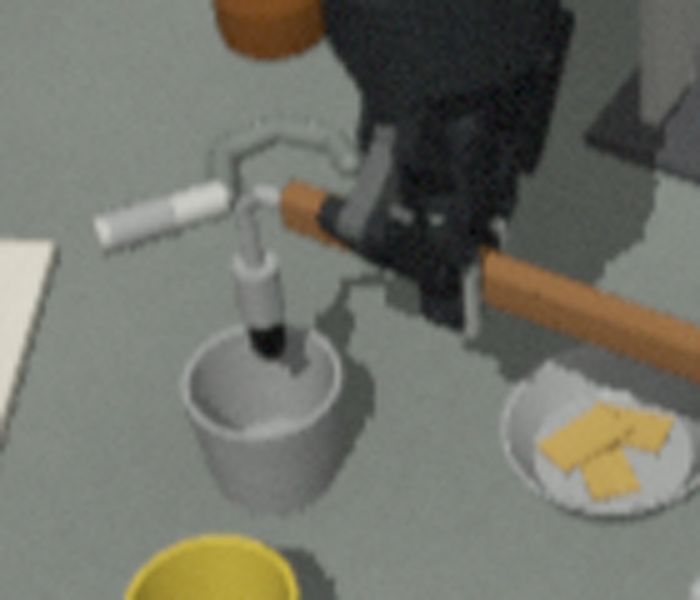

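drive_tool --plan '[[[0,0.5,0.2,0,0,0,0],[1.5,0,0,0,0,0,0],[1.5,0,0,0,0,0,0],[0.8,0,0,0,0,0,0],[0.3,0,0,0,0,0,0]]]'

```text
clock: 6.33
tcp_pos: [0.5806, 0.006, 0.0981]
orientation: [0.697, 0.12, 0.697, -0.12]
wrist_force: [0.1, 0.8, -1.9]
finger_gap: 0.0112
```

drive_tool --plan '[[[0,0,0,0,0,0,0],[0,0,0,0,0,0,0],[0,0,0,0,0,0,0],[0,0,0,0,0,0,0],[0,0,0,0,0,0,0]]]'

```text
clock: 6.75
tcp_pos: [0.5811, 0.0062, 0.099]
orientation: [0.697, 0.12, 0.696, -0.12]
wrist_force: [0.6, -0.2, -1.1]
finger_gap: 0.011
```

```bash
python3 - <<'E'
from h import *
go([.578,.005,.0945],-19.5)
s=env.get_state();p=s["tcp_pos"];M=rot(s["orientation"]).as_matrix()
t=p+M@[-.0195+.09,0,.0935];print("tip",t,proj("side",t))
for n in("side",):
    im=env.read_camera(n)[:,:,::-1];cv2.imwrite(f"pics/{n}6.png",im)
    x0,y0=(200,170)
    c=np.ascontiguousarray(im[y0:y0+120,x0:x0+140]);cv2.imwrite(f"pics/{n}6c.png",cv2.resize(c,None,fx=5,fy=5,interpolation=cv2.INTER_CUBIC))
E
```

```text
t 6.75 tcp [0.5811 0.0062 0.099 ] F [ 0.6 -0.2 -1.1] gap 0.011 turn [ 0.    0.07 -0.02] cm after turn [ 0.45 -0.21 -0.25] cm now [ 0.45 -0.21 -0.25]
tip [ 0.66931803 -0.02504436  0.02862905] [251.48505434 254.32276429]
```

View pics/side6c.png

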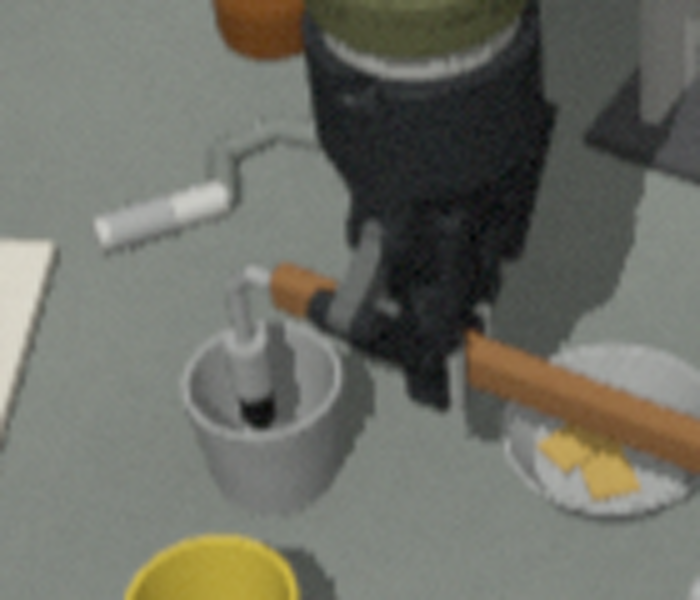

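drive_tool --plan '[[[0.5,-0.1,-0.2,0,0,0,0],[0,0,0,0,0,0,0],[0,0,0,0,0,0,0],[0,0,0,0,0,0,0],[-1,0,0,0,0,0,0]]]'

```text
clock: 7.22
tcp_pos: [0.5769, 0.0061, 0.1017]
orientation: [0.696, 0.12, 0.698, -0.12]
wrist_force: [-0.8, 0.4, -2.0]
finger_gap: 0.011
```

drive_tool --plan '[[[-2,0,0,0,0,0,0],[-3,0,0,0,0,0,0],[-3,0,0,0,0,0,0],[-3,0,0,0,0,0,0],[-1,0,0,0,0,0,0]]]'

```text
clock: 7.63
tcp_pos: [0.5805, 0.0057, 0.2292]
orientation: [0.7, 0.12, 0.694, -0.12]
wrist_force: [0.4, -0.1, -0.0]
finger_gap: 0.0111
```

```bash
python3 - <<'E'
from h import *
go([.507,.273,.2],-19.5)
for n,x,y in(("side",220,330),("top",190,190)):
    im=cv2.imread(f"pics/{n}0.png")[y:y+100,x:x+110];cv2.imwrite(f"pics/b_{n}.png",cv2.resize(im,None,fx=6,fy=6,interpolation=cv2.INTER_CUBIC))
im=env.read_camera("side")[:,:,::-1];cv2.imwrite("pics/side7.png",im)
E
```

```text
t 7.6333 tcp [0.5805 0.0057 0.2292] F [ 0.4 -0.1 -0. ] gap 0.0111 turn [ 0.01  0.44 -0.1 ] cm after turn [  2.92  22.74 -15.85] cm now [  2.84  22.74 -15.87]
```

View pics/b_side.png

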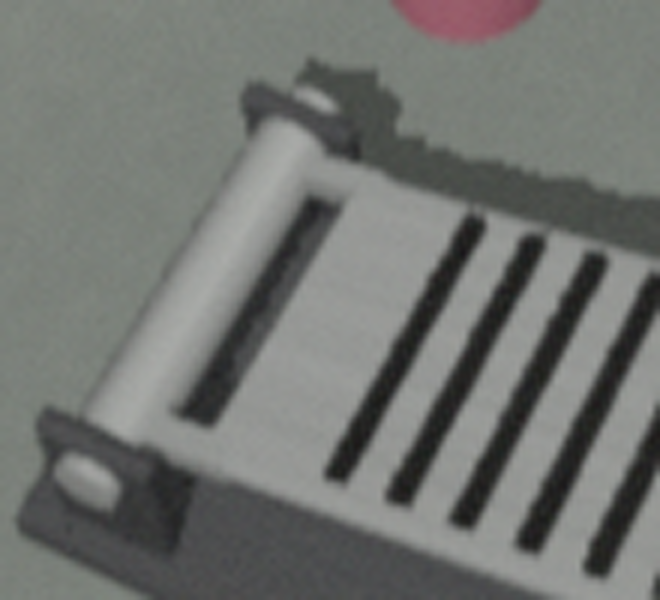

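View pics/b_top.png

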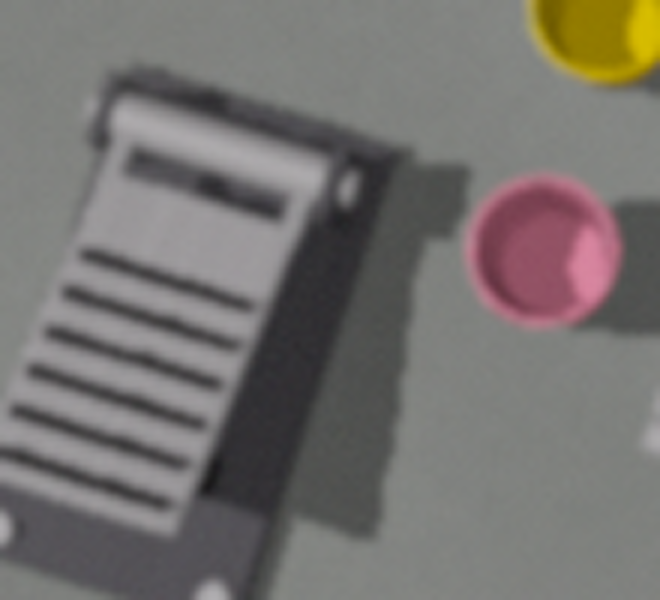

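View pics/side7.png

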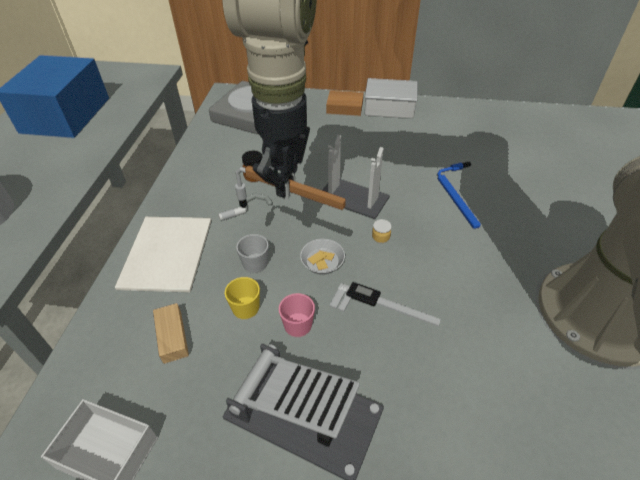

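```bash
python3 - <<'E'
from h import *
f=lambda n,q,o,z:plane(n,o[0]+q[0]/6-.4,o[1]+q[1]/6-.4,z)
a,b=[f("side",q,(220,330),.05) for q in((287,140),(120,420))];print(a,b,(a+b)/2,np.linalg.norm(a-b),np.degrees(np.arctan2(*(b-a)[[1,0]])))
a,b=[f("top",q,(190,190),.05) for q in((114,118),(325,182))];print(a,b,(a+b)/2,np.linalg.norm(a-b),np.degrees(np.arctan2(*(a-b)[[1,0]])))
# plate corners: hinge-side ones skipped; free edge top view
l=plane("top",175+48/4,165+412/4,.0985);r=plane("top",175+182/4,165+452/4,.0985);print("free edge",l,r,(l+r)/2,np.linalg.norm(l-r))
E
```

```text
[0.58387255 0.19904051 0.05      ] [0.60841277 0.28245187 0.05      ] [0.59614266 0.24074619 0.05      ] 0.08694640487039476 73.60573937219382
[0.60948061 0.29044159 0.05      ] [0.5828105  0.19951668 0.05      ] [0.59614555 0.24497914 0.05      ] 0.09475565791119248 73.65252051222048
free edge [0.45728275 0.32459858 0.0985    ] [0.43411459 0.24258687 0.0985    ] [0.44569867 0.28359273 0.0985    ] 0.08522138523774721
```

drive_tool --plan '[[[0,1.5,-1,0,0,0,0],[0,2.8,-2,0,0,0,0],[0,3,-2.1,0,0,0,0],[0,3,-2.1,0,0,0,0],[0,3,-2.1,0,0,0,0]]]'

```text
clock: 8.1
tcp_pos: [0.534, 0.1634, 0.2221]
orientation: [0.696, 0.12, 0.697, -0.12]
wrist_force: [0.1, 0.0, -0.5]
finger_gap: 0.0112
```

drive_tool --plan '[[[0,3,-2.1,0,0,0,0],[0,3,-2.1,0,0,0,0],[0,2.3,-1.6,0,0,0,0],[0,1.1,-0.7,0,0,0,0],[0,0,0,0,0,0,0]]]'

```text
clock: 8.52
tcp_pos: [0.5038, 0.275, 0.2222]
orientation: [0.697, 0.118, 0.698, -0.118]
wrist_force: [-0.2, 0.0, -0.1]
finger_gap: 0.0111
```

```bash
python3 - <<'E'
from h import *
go([.508,.274,.141],-19.5)
s=env.get_state();p=s["tcp_pos"];M=rot(s["orientation"]).as_matrix()
t=p+M@[-.0195+.09,0,.0935];print("tip",t,proj("side",t))
im=env.read_camera("side")[:,:,::-1];cv2.imwrite("pics/side8.png",im[240:480,150:450].repeat(2,0).repeat(2,1))
E
```

```text
t 8.5167 tcp [0.5038 0.275  0.2222] F [-0.2  0.  -0.1] gap 0.0111 turn [ 0.23 -0.09  0.03] cm after turn [8.12 0.04 0.43] cm now [8.12 0.04 0.44]
tip [0.59195338 0.24419209 0.15156118] [248.11272426 344.12238381]
```

View pics/side8.png

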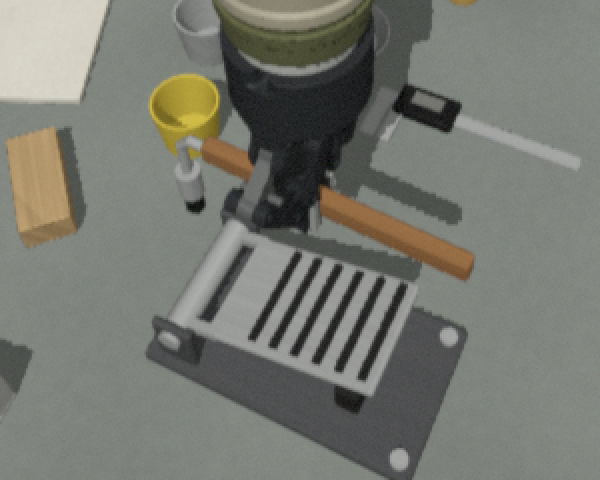

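drive_tool --plan '[[[1.5,0,0.4,0,0,0,0],[2,0,0,0,0,0,0],[2,0,0,0,0,0,0],[1.2,0,0,0,0,0,0],[0.5,0,0,0,0,0,0]]]'

```text
clock: 8.98
tcp_pos: [0.5082, 0.269, 0.1485]
orientation: [0.696, 0.12, 0.698, -0.121]
wrist_force: [-1.3, 0.1, -0.7]
finger_gap: 0.0113
```

```bash
python3 - <<'E'
from h import *
go([.508,.274,.141],-19.5)
s=env.get_state();p=s["tcp_pos"];M=rot(s["orientation"]).as_matrix()
t=p+M@[-.0195+.09,0,.0935];print("tip",t,(proj("side",t)-[200,310])*5)
im=env.read_camera("side")[:,:,::-1];c=im[310:430,200:340];cv2.imwrite("pics/side9.png",cv2.resize(c,None,fx=5,fy=5,interpolation=cv2.INTER_CUBIC))
E
```

```text
t 8.9833 tcp [0.5082 0.269  0.1485] F [-1.3  0.1 -0.7] gap 0.0113 turn [-0.13 -0.17  0.18] cm after turn [ 0.75  0.47 -0.18] cm now [ 0.75  0.47 -0.18]
tip [0.59594381 0.237432   0.0777661 ] [263.01835616 274.67927408]
```

View pics/side9.png

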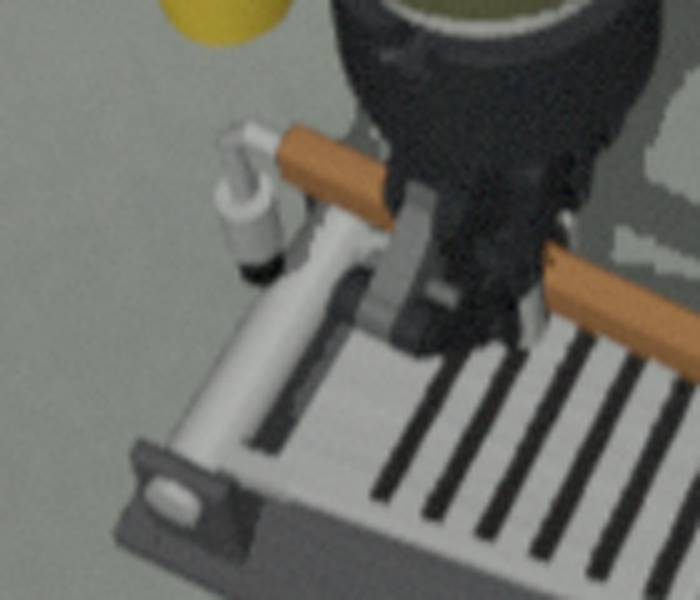

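```bash
python3 - <<'E'
from h import *
im=cv2.imread("pics/side9.png")[180:330,190:360];cv2.imwrite("pics/side9z.png",cv2.resize(im,None,fx=4,fy=4))
for p in([.596,.2385,.061],[.596,.243,.061],[.596,.243,.050]):print((proj("side",np.array(p))-[200,310])*5)
E
```

```text
[268.2636903  303.92963713]
[264.79592309 317.12339484]
[268.84614137 333.72463435]
```

View pics/side9z.png

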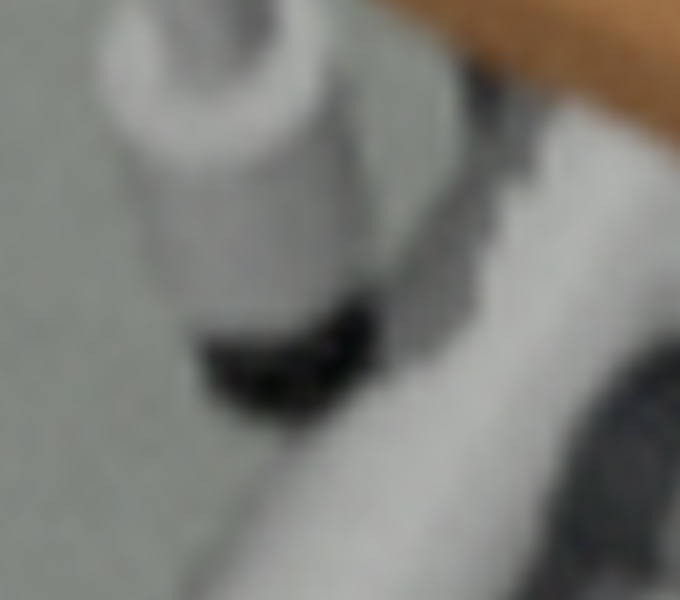

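drive_tool --plan '[[[0.2,0.3,-0.2,0,0,0,0],[0.4,0,0,0,0,0,0],[0.4,0,0,0,0,0,0],[0.3,0,0,0,0,0,0],[0.2,0,0,0,0,0,0]]]'

```text
clock: 9.45
tcp_pos: [0.5082, 0.2749, 0.1363]
orientation: [0.697, 0.12, 0.697, -0.12]
wrist_force: [0.4, -0.9, -1.0]
finger_gap: 0.011
```

drive_tool --plan '[[[0.2,0,0,0,0,0,0],[0.2,0,0,0,0,0,0],[0,0,0,0,0,0,0],[0,0,0,0,0,0,0],[0,0,0,0,0,0,0]]]'

```text
clock: 9.87
tcp_pos: [0.5082, 0.2749, 0.1324]
orientation: [0.697, 0.12, 0.697, -0.12]
wrist_force: [-0.0, 0.5, -0.5]
finger_gap: 0.011
```

```bash
python3 - <<'E'
from h import *
go([.508,.274,.1265],-19.5)
s=env.get_state();p=s["tcp_pos"];M=rot(s["orientation"]).as_matrix();print(s["ft_torque"])
t=p+M@[-.0195+.09,0,.0935];print("tip",t,(proj("side",t)-[200,310])*5)
im=env.read_camera("side")[:,:,::-1];c=im[320:400,210:310];cv2.imwrite("pics/side10.png",cv2.resize(c,None,fx=7,fy=7,interpolation=cv2.INTER_CUBIC))
E
```

```text
t 9.8667 tcp [0.5082 0.2749 0.1324] F [-0.   0.5 -0.5] gap 0.011 turn [ 0.    0.01 -0.01] cm after turn [ 0.59 -0.09  0.01] cm now [ 0.59 -0.09  0.01]
[ 0.06734102  0.04365251 -0.02307376]
tip [0.59633017 0.24366369 0.06194257] [262.89729385 317.50210381]
```

View pics/side10.png

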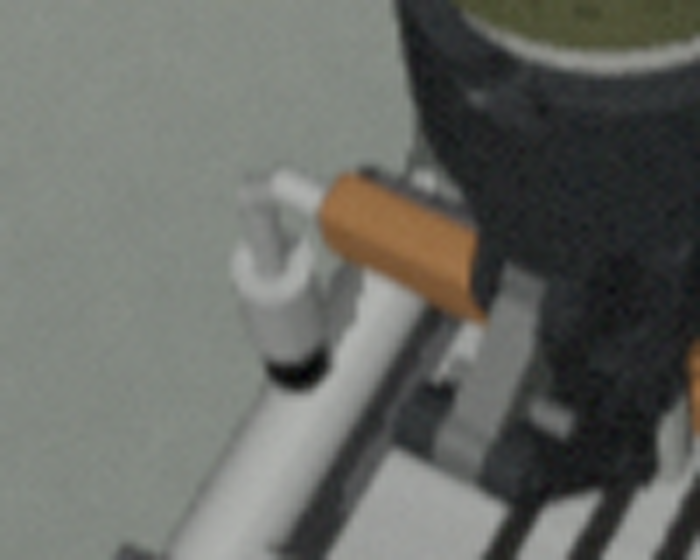

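drive_tool --plan '[[[0.2,0,0,0,0,0,0],[0.2,0,0,0,0,0,0],[0.1,0,0,0,0,0,0],[0,0,0,0,0,0,0],[0,0,0,0,0,0,0]]]'

```text
clock: 10.33
tcp_pos: [0.5083, 0.2749, 0.1274]
orientation: [0.697, 0.12, 0.697, -0.12]
wrist_force: [0.9, 1.2, 0.7]
finger_gap: 0.0111
```

drive_tool --plan '[[[0,0,0,0,0,0,0],[0,0,0,0,0,0,0],[0,0,0,0,0,0,0],[0,0,0,0,0,0,0],[0,0,0,0,0,0,0]]]'

```text
clock: 10.75
tcp_pos: [0.5082, 0.2749, 0.1274]
orientation: [0.697, 0.12, 0.697, -0.12]
wrist_force: [-0.7, 1.2, -0.1]
finger_gap: 0.0117
```

```bash
python3 - <<'E'
from h import *
go([.508,.274,.1265],-19.5)
s=env.get_state();p=s["tcp_pos"];M=rot(s["orientation"]).as_matrix();print(s["ft_torque"])
t=p+M@[-.0195+.09,0,.0935];print("tip",t)
im=env.read_camera("side")[:,:,::-1];c=im[320:400,210:310];cv2.imwrite("pics/side11.png",cv2.resize(c,None,fx=7,fy=7,interpolation=cv2.INTER_CUBIC))
E
```

```text
t 10.75 tcp [0.5082 0.2749 0.1274] F [-0.7  1.2 -0.1] gap 0.0117 turn [-0.    0.01 -0.02] cm after turn [ 0.09 -0.09  0.01] cm now [ 0.09 -0.09  0.01]
[ 0.06522326 -0.19465434  0.05626661]
tip [0.59638367 0.24365811 0.0569224 ]
```

View pics/side11.png

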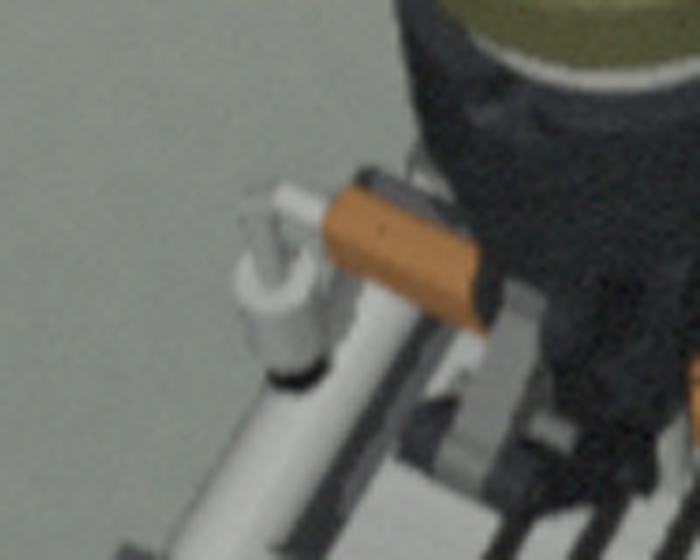

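drive_tool --plan '[[[0.2,0,0,0,0,0,0],[0,0,0,0,0,0,0],[0,0,0,0,0,0,0],[0,0,0,0,0,0,0],[0,0,0,0,0,0,0]]]'

```text
clock: 11.22
tcp_pos: [0.5081, 0.2748, 0.1253]
orientation: [0.697, 0.12, 0.697, -0.12]
wrist_force: [-0.9, -0.7, 0.1]
finger_gap: 0.0107
```

```bash
python3 - <<'E'
from h import *
s=env.get_state();print(s["ft_torque"],s["wrist_force"])
for i in range(3):
  im=env.read_camera("side")[:,:,::-1];s=env.get_state();print(s["ft_torque"].round(3),s["wrist_force"].round(2))
c=im[320:400,210:310];cv2.imwrite("pics/side12.png",cv2.resize(c,None,fx=7,fy=7,interpolation=cv2.INTER_CUBIC))
E
```

```text
[ 0.01859549 -0.11545903 -0.01008089] [-0.90833848 -0.7198571   0.14743629]
[-0.046 -0.177  0.038] [ 0.71 -0.11 -0.21]
[ 0.023 -0.126  0.013] [-0.47 -0.42  0.81]
[ 0.019 -0.133  0.04 ] [-0.53  0.25  0.  ]
```

View pics/side12.png

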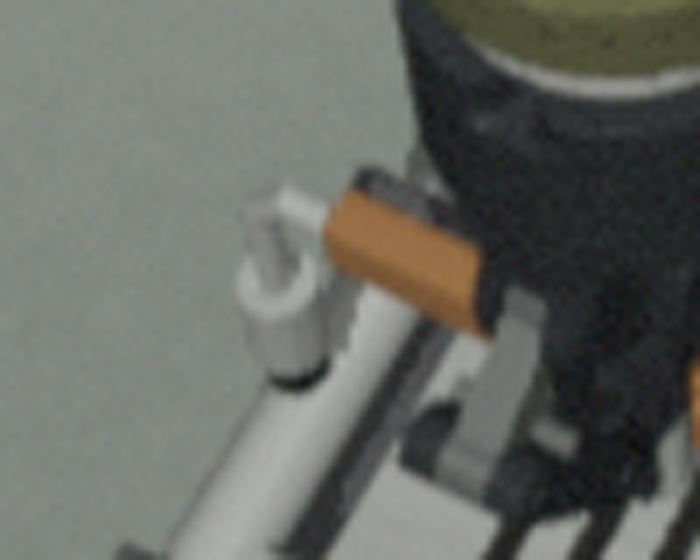

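drive_tool --plan '[[[-0.5,0,0,0,0,0,0],[-2,0,0,0,0,0,0],[-3,0,0,0,0,0,0],[-3,0,0,0,0,0,0],[-3,0,0,0,0,0,0]]]'

```text
clock: 11.78
tcp_pos: [0.5074, 0.2746, 0.2414]
orientation: [0.696, 0.12, 0.697, -0.12]
wrist_force: [1.4, 0.5, -0.3]
finger_gap: 0.0107
```

drive_tool --plan '[[[-0.5,-1.5,0.5,0,0,0,0],[0,-2.8,0.8,0,0,0,0],[0,-3.5,1.1,0,0,0,0],[0,-3.5,1.1,0,0,0,0],[0,-3.5,1.1,0,0,0,0]]]'

```text
clock: 12.2
tcp_pos: [0.5014, 0.1188, 0.2455]
orientation: [0.697, 0.119, 0.697, -0.119]
wrist_force: [1.2, -0.4, -0.9]
finger_gap: 0.011
```

drive_tool --plan '[[[0,-3.5,1.1,0,0,0,0],[0,-3.5,1.1,0,0,0,0],[0,-3.5,1.1,0,0,0,0],[0,-3.5,1.1,0,0,0,0],[0,-3.5,1.1,0,0,0,0]]]'

```text
clock: 12.62
tcp_pos: [0.4948, -0.065, 0.2456]
orientation: [0.697, 0.12, 0.697, -0.12]
wrist_force: [2.0, 0.4, -1.2]
finger_gap: 0.011
```

drive_tool --plan '[[[0,-3.5,1.1,0,0,0,0],[0,-3.5,1.1,0,0,0,0],[0,-3.0,1.0,0,0,0,0],[0,-1.5,0.5,0,0,0,0],[0,0,0,0,0,0,0]]]'

```text
clock: 13.03
tcp_pos: [0.4916, -0.1875, 0.245]
orientation: [0.697, 0.121, 0.697, -0.122]
wrist_force: [0.8, 0.0, -1.4]
finger_gap: 0.011
```

```bash
python3 - <<'E'
from h import *
go([.4868,-.2525,.2],-19.5)
E
```

```text
t 13.0333 tcp [ 0.4916 -0.1875  0.245 ] F [ 0.8  0.  -1.4] gap 0.011 turn [-0.27 -0.01  0.04] cm after turn [ 4.5  -6.28  1.71] cm now [ 4.51 -6.27  1.74]
```

drive_tool --plan '[[[0.5,-2.5,0.7,-0.3,0,0,0],[1,-2.3,0.6,0,0,0,0],[1,-1.2,0.4,0,0,0,0],[1,-0.3,0,0,0,0,0],[0,0,0,0,0,0,0]]]'

```text
clock: 13.45
tcp_pos: [0.4858, -0.2482, 0.2076]
orientation: [0.696, 0.119, 0.699, -0.117]
wrist_force: [-0.3, 0.1, -1.6]
finger_gap: 0.011
```

drive_tool --plan '[[[0,0,0,0,0,0,0],[0,0,0,0,0,0,0],[0,0,0,0,0,0,0],[0,0,0,0,0,0,0],[0,0,0,0,0,0,0]]]'

```text
clock: 13.87
tcp_pos: [0.4876, -0.2487, 0.2109]
orientation: [0.698, 0.118, 0.697, -0.118]
wrist_force: [0.9, 0.2, -0.7]
finger_gap: 0.0106
```

```bash
python3 - <<'E'
from h import *
go([.4868,-.2525,.107],-19.5)
for n in("side","top"):
    im=env.read_camera(n)[:,:,::-1]
    x0,y0=(290,60) if n=="side" else (380,180)
    c=np.ascontiguousarray(im[y0:y0+120,x0:x0+140]);cv2.imwrite(f"pics/{n}13c.png",cv2.resize(c,None,fx=5,fy=5,interpolation=cv2.INTER_CUBIC))
E
```

```text
t 13.8667 tcp [ 0.4876 -0.2487  0.2109] F [ 0.9  0.2 -0.7] gap 0.0106 turn [0.35 0.06 0.01] cm after turn [10.39 -0.38  0.05] cm now [10.39 -0.38  0.04]
```

View pics/side13c.png

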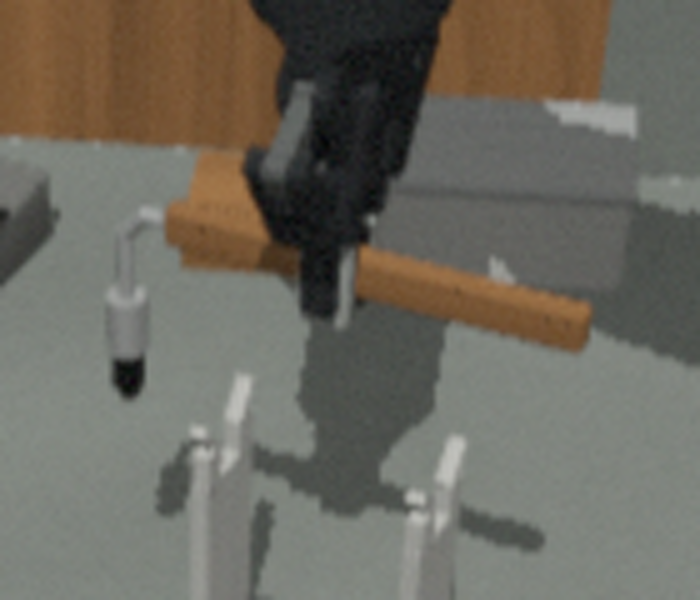

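View pics/top13c.png

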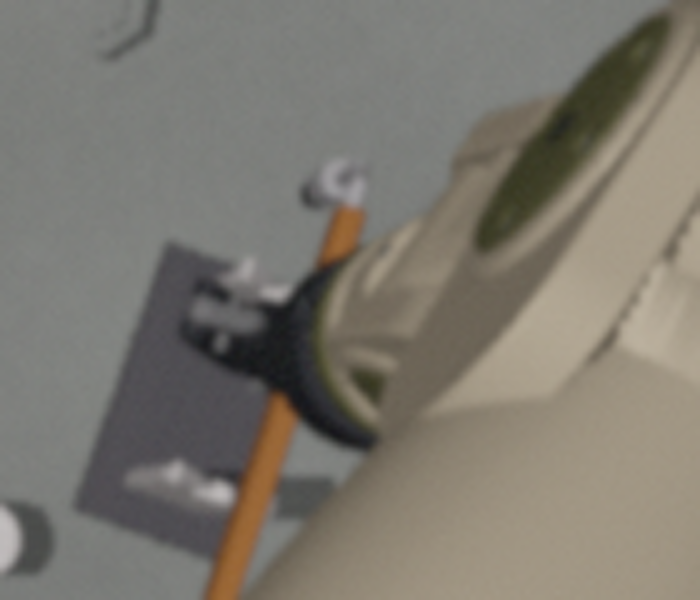

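drive_tool --plan '[[[1,-0.4,0,0.3,0,0,0],[2,0,0,0,0,0,0],[2,0,0,0,0,0,0],[0.8,0,0,0,0,0,0],[0,0,0,0,0,0,0]]]'

```text
clock: 14.38
tcp_pos: [0.4841, -0.252, 0.1495]
orientation: [0.695, 0.121, 0.698, -0.119]
wrist_force: [-0.8, 0.3, -0.7]
finger_gap: 0.0111
```

drive_tool --plan '[[[0,0,0,0,0,0,0],[0,0,0,0,0,0,0],[0,0,0,0,0,0,0],[0,0,0,0,0,0,0],[0,0,0,0,0,0,0]]]'

```text
clock: 14.8
tcp_pos: [0.4864, -0.2533, 0.1531]
orientation: [0.697, 0.12, 0.696, -0.12]
wrist_force: [-0.1, -0.1, 0.3]
finger_gap: 0.0116
```

```bash
python3 - <<'E'
from h import *
go([.4868,-.2525,.107],-19.5)
for n in("side","top"):
    im=env.read_camera(n)[:,:,::-1]
    x0,y0=(290,90) if n=="side" else (380,180)
    c=np.ascontiguousarray(im[y0:y0+120,x0:x0+140]);cv2.imwrite(f"pics/{n}14c.png",cv2.resize(c,None,fx=5,fy=5,interpolation=cv2.INTER_CUBIC))
E
```

```text
t 14.8 tcp [ 0.4864 -0.2533  0.1531] F [-0.1 -0.1  0.3] gap 0.0116 turn [0.   0.09 0.02] cm after turn [4.61 0.09 0.02] cm now [4.61 0.09 0.01]
```

View pics/side14c.png

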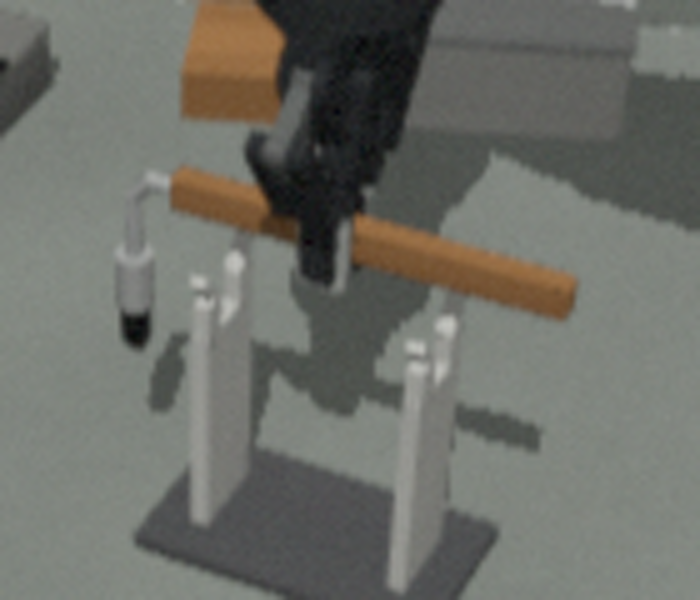

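View pics/top14c.png

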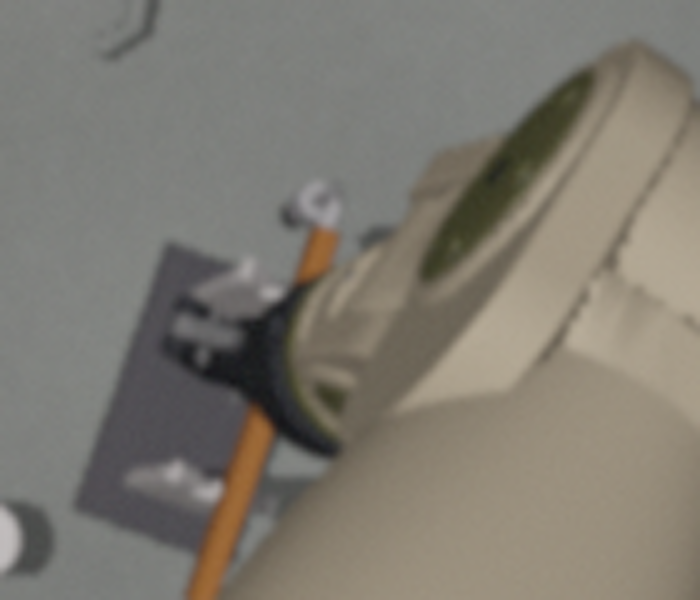

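drive_tool --plan '[[[1,0.1,0,0,0,0,0],[1,0,0,0,0,0,0],[1,0,0,0,0,0,0],[0.7,0,0,0,0,0,0],[0.4,0,0,0,0,0,0]]]'

```text
clock: 15.32
tcp_pos: [0.4852, -0.2513, 0.1092]
orientation: [0.696, 0.12, 0.698, -0.119]
wrist_force: [0.5, 1.1, -1.0]
finger_gap: 0.0106
```

drive_tool --plan '[[[0.2,0,0,0,0,0,0],[0,0,0,0,0,0,0],[0,0,0,0,0,0,0],[0,0,0,0,0,0,0],[0,0,0,0,0,0,0]]]'

```text
clock: 15.73
tcp_pos: [0.4865, -0.2523, 0.1098]
orientation: [0.697, 0.12, 0.697, -0.12]
wrist_force: [0.1, 1.3, -0.0]
finger_gap: 0.0113
```

```bash
python3 - <<'E'
from h import *
go([.4868,-.2525,.107],-19.5)
for n in("side",):
    im=env.read_camera(n)[:,:,::-1]
    x0,y0=(290,90) if n=="side" else (380,180)
    c=np.ascontiguousarray(im[y0:y0+120,x0:x0+140]);cv2.imwrite(f"pics/{n}15c.png",cv2.resize(c,None,fx=5,fy=5,interpolation=cv2.INTER_CUBIC))
E
```

```text
t 15.7333 tcp [ 0.4865 -0.2523  0.1098] F [ 0.1  1.3 -0. ] gap 0.0113 turn [0.   0.05 0.01] cm after turn [ 0.28 -0.01  0.03] cm now [ 0.28 -0.01  0.03]
```

View pics/side15c.png

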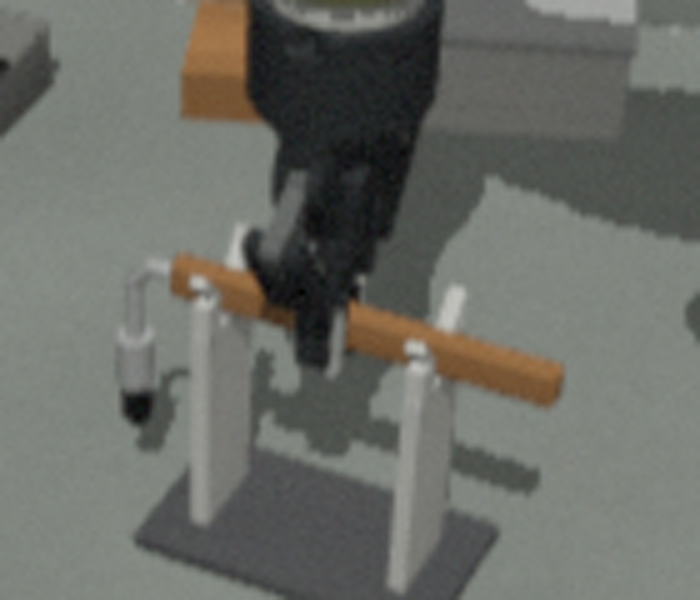

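Within the notches and a few mm above the floor. I'll lower a bit more, then open.

drive_tool --plan '[[[0.2,0,0,0,0,0,0],[0.2,0,0,0,0,0,0],[0,0,0,0,0,0,0],[0,0,0,0,0,0,0],[0,0,0,0,0,0,0]]]'

```text
clock: 16.2
tcp_pos: [0.4861, -0.252, 0.1052]
orientation: [0.697, 0.12, 0.697, -0.12]
wrist_force: [-0.0, -0.1, -1.1]
finger_gap: 0.0113
```

drive_tool --plan '[[[0,0,0,0,0,0,0.25],[0,0,0,0,0,0,0.4],[0,0,0,0,0,0,0.6],[0,0,0,0,0,0,0.7],[0,0,0,0,0,0,0.7]]]'

```text
clock: 16.62
tcp_pos: [0.4863, -0.2521, 0.1053]
orientation: [0.697, 0.12, 0.697, -0.12]
wrist_force: [0.2, 0.1, 0.1]
finger_gap: 0.0596
```

drive_tool --plan '[[[0,0,0,0,0,0,0.7],[0,0,0,0,0,0,0.7],[-1,0,0,0,0,0,0.7],[-3,0,0,0,0,0,0.7],[-3,0,0,0,0,0,0.7]]]'

```text
clock: 17.03
tcp_pos: [0.4851, -0.2512, 0.1754]
orientation: [0.696, 0.12, 0.698, -0.119]
wrist_force: [0.7, -0.8, -0.3]
finger_gap: 0.0595
```

drive_tool --plan '[[[-3,0,0,0,0,0,0.7],[-2,1,0,0,0,0,0.7],[0,2.8,0,0,0,0,0.7],[0,3.8,-0.8,0,0,0,0.7],[0,3.8,-0.8,0,0,0,0.7]]]'

```text
clock: 17.45
tcp_pos: [0.5098, -0.139, 0.2267]
orientation: [0.698, 0.12, 0.696, -0.121]
wrist_force: [0.6, 0.4, 0.1]
finger_gap: 0.0596
```

```bash
python3 - <<'E'
from h import *
go([.462,.281,.25],-16.4)
for n in("side","top"):
    im=env.read_camera(n)[:,:,::-1];cv2.imwrite(f"pics/{n}16.png",im)
    x0,y0=(290,110) if n=="side" else (380,190)
    c=np.ascontiguousarray(im[y0:y0+120,x0:x0+140]);cv2.imwrite(f"pics/{n}16c.png",cv2.resize(c,None,fx=5,fy=5,interpolation=cv2.INTER_CUBIC))
E
```

```text
t 17.45 tcp [ 0.5098 -0.139   0.2267] F [0.6 0.4 0.1] gap 0.0596 turn [-3.24  0.13  0.  ] cm after turn [ -2.33  38.94 -16.44] cm now [ -2.37  37.95 -18.61]
```

View pics/side16c.png

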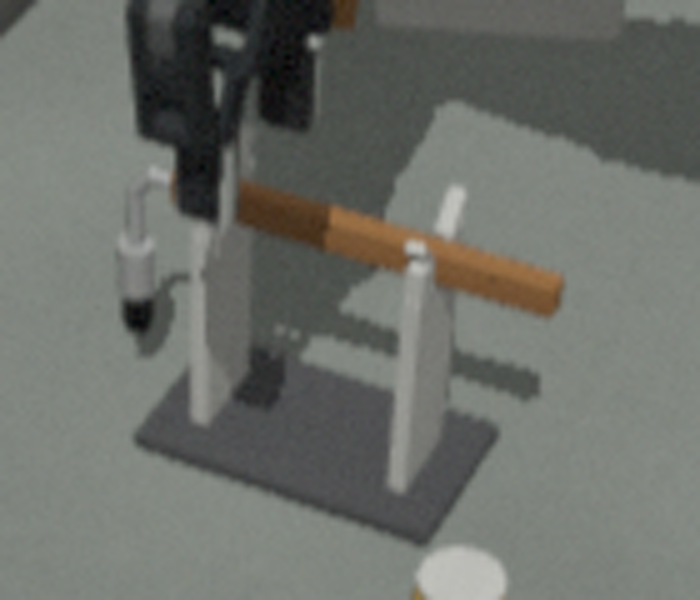

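View pics/top16c.png

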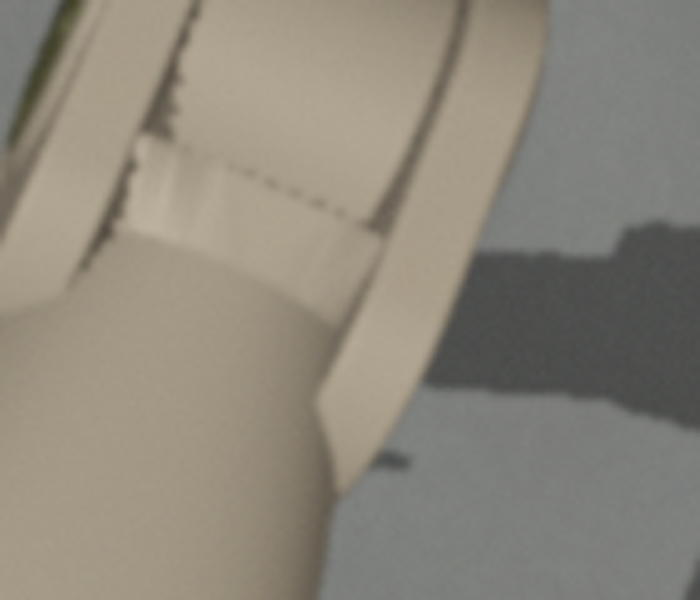

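drive_tool --plan '[[[-0.3,3.6,-1.7,0,0,0,0.4],[-0.3,3.6,-1.7,0,0,0,0.2],[-0.3,3.6,-1.7,0,0,0,0],[0,3.6,-1.7,0,0,0,0],[0,3.6,-1.7,0,0,0,0]]]' --squeeze 30

```text
clock: 17.97
tcp_pos: [0.4891, 0.0598, 0.2353]
orientation: [0.697, 0.12, 0.696, -0.12]
wrist_force: [-0.0, -0.1, 0.2]
finger_gap: 0.0003
```

drive_tool --plan '[[[0,3.6,-1.7,0,0,0,0],[0,3.6,-1.7,0,0,0,0],[0,3.6,-1.7,0,0,0,0],[0,3.6,-1.7,0,0,0,0],[0,1.8,-0.9,0,0,0,0]]]'

```text
clock: 18.38
tcp_pos: [0.4702, 0.2405, 0.2351]
orientation: [0.697, 0.119, 0.697, -0.118]
wrist_force: [-0.0, -0.9, -0.9]
finger_gap: 0.0002
```

```bash
python3 - <<'E'
from h import *
go([.462,.282,.12],-16.4)
E
```

```text
t 18.3833 tcp [0.4702 0.2405 0.2351] F [-0.  -0.9 -0.9] gap 0.0002 turn [-2.95  0.03 -0.09] cm after turn [11.51  3.75 -1.96] cm now [11.51  3.63 -2.16]
```

drive_tool --plan '[[[1,2,-1.2,-3,0,0,0],[2,1.7,-0.8,0,0,0,0],[2.5,0,0,0,0,0,0],[2.5,0,0,0,0,0,0],[1,0,0,0,0,0,0]]]'

```text
clock: 18.8
tcp_pos: [0.4617, 0.2781, 0.1417]
orientation: [0.699, 0.1, 0.701, -0.102]
wrist_force: [-0.4, -1.0, -0.3]
finger_gap: 0.0001
```

```bash
python3 - <<'E'
from h import *
go([.462,.282,.056],-16.4)
im=env.read_camera("side")[:,:,::-1];c=im[330:480,210:400];cv2.imwrite("pics/side17.png",cv2.resize(c,None,fx=4,fy=4,interpolation=cv2.INTER_CUBIC))
E
```

```text
t 18.8 tcp [0.4617 0.2781 0.1417] F [-0.4 -1.  -0.3] gap 0.0001 turn [-0.06 -0.17  0.15] cm after turn [ 8.57  0.38 -0.08] cm now [ 8.57  0.41 -0.06]
```

View pics/side17.png

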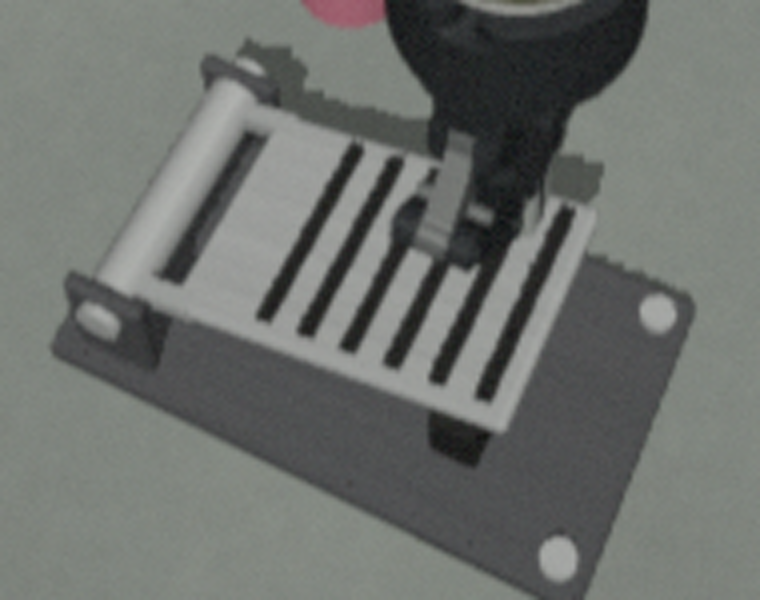

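drive_tool --plan '[[[1.5,0.3,0,0,0,0,0],[1.5,0,0,0,0,0,0],[1,0,0,0,0,0,0],[0.6,0,0,0,0,0,0],[0.6,0,0,0,0,0,0]]]'

```text
clock: 19.27
tcp_pos: [0.4646, 0.2813, 0.0927]
orientation: [0.7, 0.102, 0.7, -0.102]
wrist_force: [-0.2, 0.2, 0.7]
finger_gap: 0.0002
```

drive_tool --plan '[[[0.6,0,0,0,0,0,0],[0.6,0,0,0,0,0,0],[0.6,0,0,0,0,0,0],[0.6,0,0,0,0,0,0],[0.3,0,0,0,0,0,0]]]'

```text
clock: 19.68
tcp_pos: [0.4637, 0.2821, 0.0653]
orientation: [0.7, 0.102, 0.7, -0.101]
wrist_force: [-3.6, 1.3, 6.4]
finger_gap: 0.0002
```

drive_tool --plan '[[[0.3,0,0,0,0,0,0],[0.3,0,0,0,0,0,0],[0.2,0,0,0,0,0,0],[0,0,0,0,0,0,0],[0,0,0,0,0,0,0]]]'

```text
clock: 20.1
tcp_pos: [0.4634, 0.2822, 0.0578]
orientation: [0.7, 0.102, 0.7, -0.101]
wrist_force: [-4.8, 1.3, 6.1]
finger_gap: -0.0002
```

drive_tool --plan '[[[0.1,0,0,0,0,0,0],[0.1,0,0,0,0,0,0],[0.1,0,0,0,0,0,0],[0,0,0,0,0,0,0],[0,0,0,0,0,0,0]]]'

```text
clock: 20.52
tcp_pos: [0.4633, 0.2822, 0.0549]
orientation: [0.699, 0.102, 0.7, -0.101]
wrist_force: [-4.6, 0.9, 7.9]
finger_gap: 0.0001
```

drive_tool --plan '[[[0.1,0,0,0,0,0,0],[0.1,0,0,0,0,0,0],[0,0,0,0,0,0,0],[0,0,0,0,0,0,0],[0,0,0,0,0,0,0]]]'

```text
clock: 20.93
tcp_pos: [0.4633, 0.2822, 0.0538]
orientation: [0.7, 0.102, 0.7, -0.101]
wrist_force: [-5.9, -0.1, 13.9]
finger_gap: 0.0001
```

```bash
python3 - <<'E'
from h import *
go([.462,.282,.056],-16.4)
im=env.read_camera("side")[:,:,::-1];c=im[330:480,210:400];cv2.imwrite("pics/side18.png",cv2.resize(c,None,fx=4,fy=4,interpolation=cv2.INTER_CUBIC))
E
```

```text
t 20.9333 tcp [0.4633 0.2822 0.0538] F [-5.9 -0.1 13.9] gap 0.0001 turn [-0.06 -0.04 -0.08] cm after turn [-0.22 -0.06 -0.12] cm now [-0.22 -0.06 -0.12]
```

View pics/side18.png

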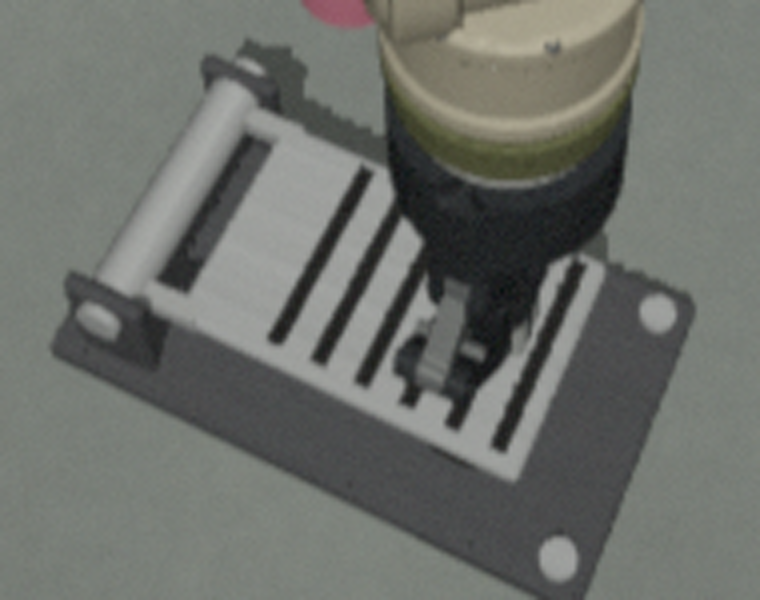

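drive_tool --plan '[[[0.1,0,0,0,0,0,0],[0,0,0,0,0,0,0],[0,0,0,0,0,0,0],[0,0,0,0,0,0,0],[-0.5,0,0,0,0,0,0]]]'

```text
clock: 21.4
tcp_pos: [0.4635, 0.2822, 0.0573]
orientation: [0.7, 0.102, 0.7, -0.101]
wrist_force: [-3.4, 0.7, 7.7]
finger_gap: 0.0002
```

drive_tool --plan '[[[-0.7,0,0,0,0,0,0],[-1,0,0,0,0,0,0],[-1,0,0,0,0,0,0],[-1.5,0,0,0,0,0,0],[-2.5,0,0,0,0,0,0]]]'

```text
clock: 21.82
tcp_pos: [0.4626, 0.2808, 0.1223]
orientation: [0.699, 0.101, 0.701, -0.102]
wrist_force: [0.8, 0.2, -0.8]
finger_gap: -0.0
```

drive_tool --plan '[[[-3,0,0,0,0,0,0],[-3,0,0,0,0,0,0],[-3,0,0,0,0,0,0],[-1,0,0,0,0,0,0],[0,0,0,0,0,0,0]]]'

```text
clock: 22.23
tcp_pos: [0.4656, 0.2822, 0.2266]
orientation: [0.702, 0.103, 0.698, -0.1]
wrist_force: [0.5, 0.8, 0.6]
finger_gap: 0.0
```

```bash
python3 - <<'E'
from h import *
go([.462,.282,.056],-16.4)
for n in("side","top"): cv2.imwrite(f"pics/{n}19.png",env.read_camera(n)[:,:,::-1])
c=cv2.imread("pics/side19.png")[110:230,290:430];cv2.imwrite("pics/side19c.png",cv2.resize(c,None,fx=5,fy=5,interpolation=cv2.INTER_CUBIC))
E
```

```text
t 22.2333 tcp [0.4656 0.2822 0.2266] F [0.5 0.8 0.6] gap 0.0 turn [-0.1   0.25 -0.22] cm after turn [17.06 -0.12 -0.34] cm now [17.06 -0.19 -0.41]
```

View pics/side19.png

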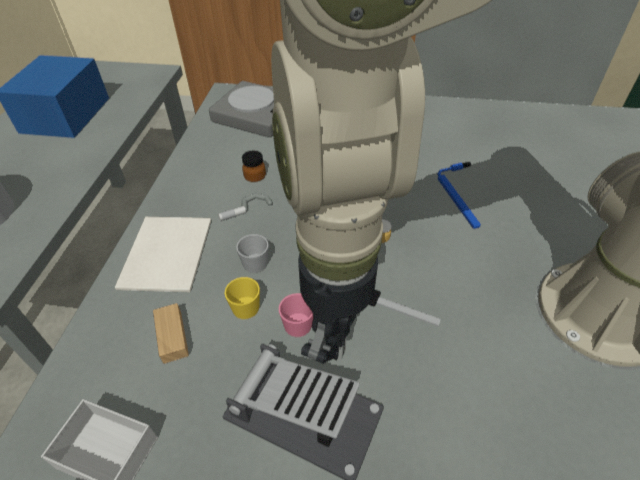

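View pics/side19c.png

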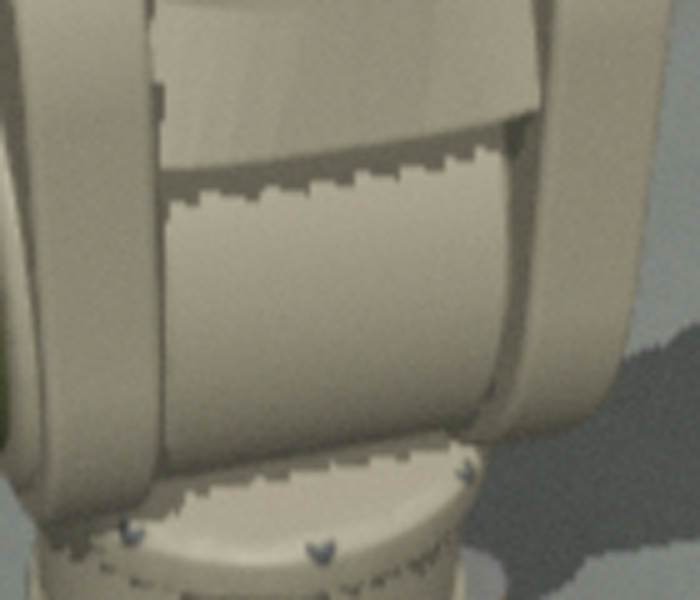

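View pics/top19.png

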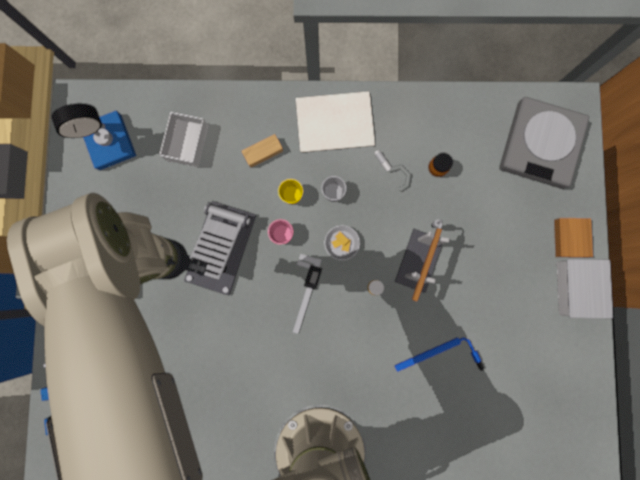

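```bash
python3 - <<'E'
from h import *
def r(f):
    im=cv2.imread(f);h=cv2.cvtColor(im,cv2.COLOR_BGR2HSV);m=((h[...,0]>5)&(h[...,0]<22)&(h[...,1]>110))[205:315,400:470]
    return cv2.minAreaRect(np.argwhere(m)[:,::-1].astype(np.float32)+[400,205].__class__([0])[0] if 0 else np.argwhere(m)[:,::-1].astype(np.float32))
print(r("pics/top0.png"),r("pics/top19.png"))
a=cv2.imread("pics/top0.png")[170:215,270:360].astype(int);b=cv2.imread("pics/top19.png")[170:215,270:360].astype(int);print(np.abs(a-b).mean())
print(env.get_state()["wrist_force"]);print(env.hand_in())
E
```

```text
((27.44686508178711, 58.65409469604492), (5.900431156158447, 74.94525909423828), 19.025604248046875) ((26.400001525878906, 59.29999542236328), (6.640782833099365, 75.57843017578125), 18.434947967529297)
4.876378600823045
[ 0.27669184 -0.64623547  0.02578864]
the job is handed in; nothing more can be done
None
```

I ran the whole job and handed it in at about 22 s of the 58 s allowed. The hand-in gives no verdict, so the results below are my own measurements.

- **Dip:** the brush tip went about 26 mm below the grease pot's rim and near its centre, for over 0.4 s.
- **Dab:** I pressed the tip on the middle of the hinge barrel for over 1 s. The tuft visibly compressed. The wrist force stayed within its roughly 1 N noise, so the evidence of contact is a steady moment of about -0.13 N m, which suggests around 1 N, and the picture.
- **Brush back on its stand:** in the last top picture the wooden bar is within about 1 pixel (roughly 2 mm) and 0.6° of where it started. A side picture taken just after release shows it level in both notches. In the last side picture the arm hid it.
- **Pedal:** I pressed until the force jumped to about 14 N, with the fingertips 54 mm above the bench, which I took as the stop. It sprang back up after I lifted off.
- **Everything else:** the grease pot and the bystanders look unmoved in the last top picture. The gripper was clear of everything at 0.227 m when I handed in.

One disagreement: the two cameras differed by up to 4 mm on the grease pot and hinge barrel positions. I used values in between, which was well inside what the steps allow.

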